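# Right the oil bottles and rebuild the carton column

## Robot

A 6-joint arm with a two-finger parallel gripper is mounted at the origin on a cart in front of the work surface, level with it; the furniture and walls round the work are solid. World frame = base frame: x ahead of the robot, y to its left, z up, the work surface at z = 0. Lengths are in m, angles in rad, forces in N, time in s.
With the tool pointing down it reaches from about 0.4 to 0.825 m from the base axis. Payload 7 kg.
Tool frame: the origin (TCP) lies between the finger pads; the fingertips stand 22 mm ahead of it and the grasp point (between the pads) lies 3 mm ahead of it (arm.tip_reach is the distance from the TCP to the fingertips, in m); z points along the fingers, y is the line along which they close (so a half turn about z gives the same grasp; the last joint's range is limited). The gripper opens to 88 mm and grips with 3 to 60 N. Pads are 19 mm wide; open, the fingers measure 130 mm over their backs; the gripper's body (78 mm by 193 mm) begins 47 mm behind the grasp point.
Start: joints at [1.397, 0.359, 0.012, 0, -1.224, -0.288], TCP at [0.301, 0.604, 0.249] pointing down, gripper open.
Joint ranges: [-3.07, 3.07], [-1.43, 2.12], [-1.02, 1.25], [-3.03, 1.67], [-3.05, -0], [-3.03, 3.03]. Speed limits (rad/s): [2.39, 2.39, 3.01, 3.14, 3.14, 3.14].

## Interface

Orientations are given as [roll, pitch, yaw] about the fixed x, y, z axes, in that order (R = Rz(yaw) Ry(pitch) Rx(roll)).
In Python, from station import arm, viewer gives the robot as it stands. The module is installed in compiled form; this text tells all that it offers.
- The arm moves only by the tool apply_moves, never from a script. Its argument "commands" is a list that holds one entry, the list of rows, each a list of 5 numbers: the closure, from -1 (fully open) to 1 (shut), then the shift along the world's x, y, z as a fraction of full scale, then the turn about the world's z as a fraction of full scale. In form: [[[fingers, tx, ty, tz, yaw], ...]]. A call has 1 to 12 rows; each row shifts and turns the commanded pose from where the row before left it; what a row does not reach is not made up. Full scale, the value 1, is 20 cm for a shift and pi rad for a turn. A row lasts 1/10 s, in which the tool goes at most 50 mm and 8.59 degrees, less where a joint would pass 70% of its speed; a pose out of reach is approached as far as the arm can. A call with a number of a shift or a turn outside -1 to 1 is refused whole. A call with a gripper value outside its range is refused whole. The fingers move at their own pace and stop on an object; "force" is the grip in N (left out, the last holds). Time passes only in rows, so rows that do not move let the fingers close. It gives the time, the measured TCP pose, the force, the opening and the grip force at its end, in the units of the state.
- arm.get_state(): the state, without advancing time (a new reading comes with each control period).
- viewer.grab_frame(name): name is "side" or "top" or "wrist"; returns a dict with "image" (384x512x3 uint8, blue, green, red), "mtx" (3x3 intrinsics, pixels), "rvec" (rotation vector, rad) and "tvec" (3), from world to camera coordinates, as OpenCV has them. Camera axes: x right, y down, z forward; pixel columns grow to the right and rows downward; lengths in m; the calibration is good to about 2 mm. A picture is of the moment at which its call begins. There is no depth.
- arm.job_done(): hands the job in; it is judged then, once.
The state is a dict: "t": time; "q": joint angles; "qd": joint speeds; "joint_efforts": joint torques, N m; "eef_pos": TCP position; "ee_rot": TCP orientation; "force": force on the tool from outside, world axes, zero at the start; "moment": the same for the moment, N m; "width": finger opening in m; "gripper_force": force on a finger pad.
Only numpy, scipy, OpenCV 4.12 (cv2) and the standard library are available. Lean on these libraries where they do the work, as an engineer would, in place of code of your own. Each camera call takes 0.05 s, during which the arm holds its last target. There are 200 camera calls.

## Task

The bench has had a knock. First, before they leak, stand every tipped oil bottle upright on a free printed ring of the lane plate, centred on the ring and one bottle to a ring, and see that the one already standing still stands centred on a ring too. Then stack all the brown cartons flat and squarely, edges in line, one on another on top of the blue carton, which stays flat on the bench.

Things in the scene. Friction and masses are not known exactly. Their poses are not given: they have to be found in the camera images.
- lane: flat aluminium lane plate screwed to the bench, 100 mm (its x) by 420 mm (its y, roughly left-right) and 6 mm thick, with five blue printed rings of 60 mm diameter in a row along its y axis, 85 mm apart; origin at the centre of its underside, z up. Fixed in a run; its place and yaw differ between runs
- ring1 (a point): centre of printed ring 1 of the lane plate (counted along the plate's +y), on the plate's upper face, 6 mm above the bench
- ring2 (a point): centre of printed ring 2 of the lane plate (counted along the plate's +y), on the plate's upper face, 6 mm above the bench
- ring3 (a point): centre of printed ring 3 of the lane plate (counted along the plate's +y), on the plate's upper face, 6 mm above the bench
- ring4 (a point): centre of printed ring 4 of the lane plate (counted along the plate's +y), on the plate's upper face, 6 mm above the bench
- ring5 (a point): centre of printed ring 5 of the lane plate (counted along the plate's +y), on the plate's upper face, 6 mm above the bench
- bottle_1: square brown oil bottle, paper labels, white round cap (fixed), 120 mm long, 0.15 kg: body 40 x 40 x 82 mm, neck 14 mm, cap 28 mm dia x 24 mm. Origin on its axis at mid-length (flats from 60 mm below to 22 mm above it); z axis toward the cap. Origin height standing on the plate 66 mm, lying there 26 mm. Starts lying on a flat across the plate over a ring, cap toward the robot; may be absent (None)
- bottle_2: square brown oil bottle, paper labels, white round cap (fixed), 120 mm long, 0.15 kg: body 40 x 40 x 82 mm, neck 14 mm, cap 28 mm dia x 24 mm. Origin on its axis at mid-length (flats from 60 mm below to 22 mm above it); z axis toward the cap. Origin height standing on the plate 66 mm, lying there 26 mm. Starts lying on a flat across the plate over a ring, cap toward the robot; may be absent (None)
- bottle_3: square brown oil bottle, paper labels, white round cap (fixed), 120 mm long, 0.15 kg: body 40 x 40 x 82 mm, neck 14 mm, cap 28 mm dia x 24 mm. Origin on its axis at mid-length (flats from 60 mm below to 22 mm above it); z axis toward the cap. Origin height standing on the plate 66 mm, lying there 26 mm. Starts lying on a flat across the plate over a ring, cap toward the robot; may be absent (None)
- bottle_4: square brown oil bottle, paper labels, white round cap (fixed), 120 mm long, 0.15 kg: body 40 x 40 x 82 mm, neck 14 mm, cap 28 mm dia x 24 mm. Origin on its axis at mid-length (flats from 60 mm below to 22 mm above it); z axis toward the cap. Origin height standing on the plate 66 mm, lying there 26 mm. Starts lying on a flat across the plate over a ring, cap toward the robot; may be absent (None)
- bottle_5: square brown oil bottle, paper labels, white round cap (fixed), 120 mm long, 0.15 kg: body 40 x 40 x 82 mm, neck 14 mm, cap 28 mm dia x 24 mm. Origin on its axis at mid-length (flats from 60 mm below to 22 mm above it); z axis toward the cap. Origin height standing on the plate 66 mm, lying there 26 mm. Starts standing on a ring
- base_carton: blue closed carton with white tape, 70 (its x) x 50 (its y) x 32 mm high, rigid; origin at its centre, z up when it lies flat; tape strip on its top (+z), either way up will do; 0.4 kg, loose on the bench: the foot of the column
- carton_1: brown cardboard closed carton with yellow tape, 70 (its x) x 50 (its y) x 32 mm high, rigid; origin at its centre, z up when it lies flat; tape strip on its top (+z), either way up will do; 0.12 kg, loose on the bench at the start
- carton_2: brown cardboard closed carton with yellow tape, 70 (its x) x 50 (its y) x 32 mm high, rigid; origin at its centre, z up when it lies flat; tape strip on its top (+z), either way up will do; 0.12 kg, loose on the bench at the start
- carton_3: brown cardboard closed carton with yellow tape, 70 (its x) x 50 (its y) x 32 mm high, rigid; origin at its centre, z up when it lies flat; tape strip on its top (+z), either way up will do; 0.12 kg, loose on the bench at the start
There are look-alikes about, which are no part of the job. What is shaped like the carton_1 but green is not meant.

How it is judged:
By the outcome, as a careful person would: the job done as asked, in the order asked, and still so for the second after the job is handed in, with the robot touching nothing.
Of bottle_1, bottle_2, bottle_3, bottle_4 only 3 to 4 are there at a start; the rules pass over those that are not, and their reading is None.
At some moment in a run one of carton_1, carton_2, carton_3 may be knocked a few centimetres aside while the robot is not near it.
Once in a run the grip may slacken for a moment while it holds something.
It also fails if it takes over 210 s, if anything falls off the work surface, if the arm or the gripper's body presses on something with over 40 N, if the wrist force passes 120 N, or if a joint passes its speed limit or range.

## Working session

There is one attempt and no reset: what is moved stays moved. The work goes in short steps, Python scripts to look and compute and a tool call to move; the robot and the scene stay as the last step left them, time stands still between calls to the robot, and variables do not carry over. Pictures are saved under pics/ and viewed, at most 14 in all, crops included, and the job is handed in when it is done.

Besides the shell and the picture viewer there is one more tool, called by a JSON object that holds its "fn" and its "kwargs", one argument or row to a line. apply_moves: Moves the arm, as the interface text tells. Shift numbers are shares of 20 cm and turn numbers shares of pi rad, none past 1 either way. Its arguments: {"type":"object","properties":{"commands":{"type":"array","items":{"type":"array","items":{"type":"array","items":{"type":"number"}}}},"force":{"type":"number"}},"required":["commands"]}

```bash
mkdir -p pics
cat > h.py <<'E'
import numpy as np, cv2
from station import arm, viewer
def grab(n,save=None):
    f=viewer.grab_frame(n); f['image']=np.array(f['image'])
    if save: cv2.imwrite('pics/'+save,f['image'])
    return f
def ray(f,uv,z):
    R=cv2.Rodrigues(np.array(f['rvec'],float))[0]; t=np.array(f['tvec'],float).ravel()
    uv=np.array(uv,float).reshape(-1,2)
    d=np.c_[uv,np.ones(len(uv))]@np.linalg.inv(np.array(f['mtx'])).T@R
    c=-R.T@t
    return c+d*((z-c[2])/d[:,2])[:,None]
def proj(f,p):
    return cv2.projectPoints(np.array(p,float).reshape(-1,3),np.array(f['rvec'],float),np.array(f['tvec'],float),np.array(f['mtx'],float),None)[0].reshape(-1,2)
E
python3 - <<'E'
from h import *
a=grab('top','top0.png');b=grab('side','side0.png');grab('wrist','w0.png')
for f in(a,b):
    R=cv2.Rodrigues(np.array(f['rvec'],float))[0];print(-R.T@np.array(f['tvec']).ravel())
print(arm.get_state(), arm.tip_reach)
E
```

```text
[0.30326648 0.13004009 1.04945057]
[ 0.20627888 -0.5650064   0.59516175]
{'t': 0.15, 'q': array([ 1.39710418e+00,  3.59245696e-01,  1.12851997e-02, -2.53869457e-04,
       -1.22409315e+00, -2.88093049e-01]), 'qd': array([-0.00261218, -0.00099797,  0.00290396,  0.00227152,  0.00142495,
       -0.00129112]), 'joint_efforts': array([ 7.69857888e-05, -5.83272278e+01,  2.93288988e+01,  7.00117886e+00,
        8.72893754e-03, -1.03341513e-04]), 'eef_pos': array([0.30061999, 0.60399048, 0.24782984]), 'ee_rot': array([ 3.14031933e+00, -1.28418738e-04, -4.61871527e-01]), 'force': array([ 0.16998035, -0.09638345,  0.44518964]), 'moment': array([-0.04757569,  0.00797428, -0.01585774]), 'gripper_force': 0.0, 'width': 0.08758293246342776} 0.022
```

View pics/top0.png

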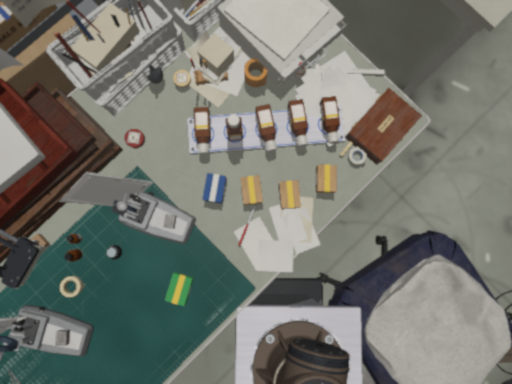

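View pics/side0.png

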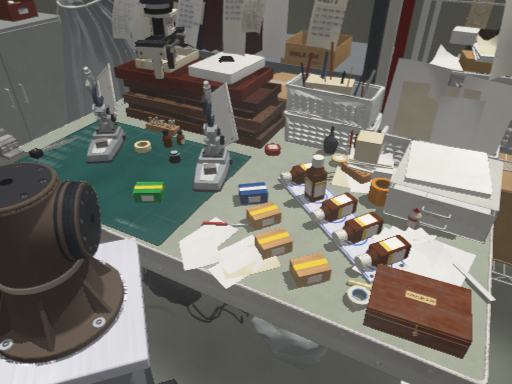

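Run:
```python
from h import *
f=grab('top');im=f['image'];print(f['mtx'])
cv2.imwrite('pics/c1.png',cv2.resize(im[85:215,175:355],None,fx=4.4,fy=4.4,interpolation=cv2.INTER_CUBIC))
hsv=cv2.cvtColor(im,cv2.COLOR_BGR2HSV)
def blobs(n,lo,hi,z,amin=30):
    m=cv2.inRange(hsv,lo,hi); k,l,s,c=cv2.connectedComponentsWithStats(m)
    for i in range(1,k):
        if s[i,4]>amin and 60<c[i][1]<320 and 140<c[i][0]<380:
            pts=np.argwhere(l==i)[:,::-1].astype(float)
            P=ray(f,pts,z)[:,:2]; r=cv2.minAreaRect((P*1000).astype(np.float32))
            print(n,c[i].round(1),s[i,4],np.round(P.mean(0),4),np.round(r[0],1),np.round(r[1],1),round(r[2],1))
blobs('blue',(100,120,60),(125,255,255),.032)
blobs('yellow',(18,110,140),(35,255,255),.032)
blobs('brown',(8,50,80),(35,255,255),.032,80)
blobs('bottle',(0,90,20),(16,255,140),.046)
blobs('ring',(105,40,100),(130,255,255),.006,8)
```

```text
[[400.22476837   0.         256.76292476]
 [  0.         400.22476837 193.31512871]
 [  0.           0.           1.        ]]
blue [207.5 186.8] 105 [0.4502 0.2367] [450.8 236.7] [10.5 65.4] 82.3
blue [220.3 189.1] 122 [0.4447 0.2037] [444.9 203.4] [12.6 64.5] 81.5
yellow [327.  178.1] 188 [ 0.4783 -0.0709] [478.5 -69.7] [18.1 68.5] 89.5
yellow [251.3 189.5] 189 [0.4451 0.1242] [445.3 124.2] [70.7 17.8] 8.5
yellow [290.  194.1] 185 [0.4349 0.0248] [435.2  24.8] [68.2 17.9] 5.0
yellow [178.1 289.1] 185 [0.1928 0.3015] [193.2 301.4] [15.3 71.5] 75.0
brown [254.9  74.1] 445 [0.756  0.1195] [760.5 118.1] [81.2 61.5] 1.0
brown [181.5  78.4] 153 [0.7393 0.314 ] [740.4 314.1] [44.5 45.1] 1.4
brown [199.3  77.5] 131 [0.7427 0.267 ] [742.  268.2] [45.9 28.2] 34.0
brown [329.8 114.6] 302 [ 0.6484 -0.0799] [651.7 -80.4] [42.4 96.1] 89.6
brown [297.5 118.2] 308 [0.6368 0.0058] [640.    5.2] [96.7 41.8] 9.4
brown [265.5 123.6] 313 [0.6204 0.0898] [624.4  90.1] [96.7 39.4] 10.0
brown [202.  125.6] 314 [0.6114 0.2559] [614.8 256.5] [96.1 38.1] 4.9
brown [326.2 178.2] 583 [ 0.4779 -0.0689] [478.4 -
[... 1488 characters left out ...]
36.2  7.5] 6.4
ring [193.5 135.9] 24 [0.5905 0.2806] [591.1 280.8] [36.6  9. ] 11.9
ring [211.5 138.5] 11 [0.5842 0.2327] [583.6 232.7] [ 3.2 21.9] 61.3
ring [234.8 141.4] 11 [0.5777 0.1702] [577.3 169.7] [ 2.7 16. ] 1.1
ring [317.9 141.5] 19 [ 0.5818 -0.0526] [581.7 -52.7] [ 2.8 43.2] 1.1
ring [290.4 143.7] 13 [0.5742 0.0215] [574.7  22.5] [ 2.7 26.9] 1.1
ring [252.6 146.8] 11 [0.5637 0.1224] [564.5 124.1] [ 2.7 21.4] 1.1
ring [215.2 149.8] 12 [0.5535 0.222 ] [554.4 223.8] [ 2.7 23.9] 1.1
ring [230.8 148.4] 19 [0.5582 0.1804] [558. 180.] [ 2.7 42.6] 1.1
ring [207.5 186.2] 177 [0.4554 0.2395] [455.4 239.5] [17.2 71.5] 81.6
ring [220.2 188.4] 181 [0.4502 0.2058] [450.3 205.6] [17.9 70.6] 81.6
```

View pics/c1.png

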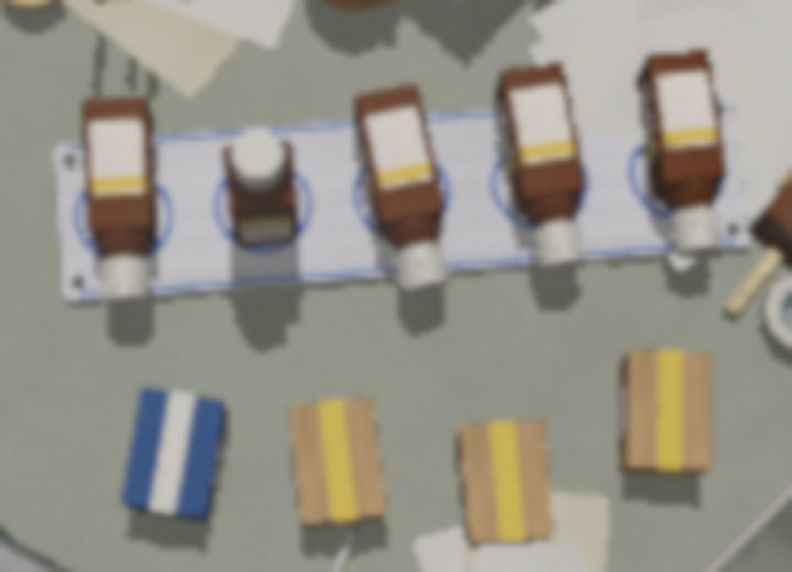

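Run:
```python
from h import *
from scipy.optimize import least_squares
f=grab('top');im=f['image'];hsv=cv2.cvtColor(im,cv2.COLOR_BGR2HSV)
m=cv2.inRange(hsv,(108,55,90),(130,255,255))
P=ray(f,np.argwhere(m>0)[:,::-1],.006)[:,:2]
c0=ray(f,[175+402/4.4,85+194/4.4],.006)[0,:2]
k=np.arange(-2,3)*.085
C=lambda p:p[:2]+k[:,None]*np.array([-np.sin(p[2]),np.cos(p[2])])
p=np.r_[c0,.08]
for tol in(.010,.006,.004):
    D=lambda p:(np.linalg.norm(P[:,None]-C(p),axis=2)-.0295)
    s=np.abs(D(p)).min(1)<tol; Q=P[s]
    r=least_squares(lambda p:(lambda d:d[np.arange(len(d)),np.abs(d).argmin(1)])(np.linalg.norm(Q[:,None]-C(p),axis=2)-.0295),p,loss='soft_l1',f_scale=.002);p=r.x
    print(s.sum(),p.round(4),np.sqrt(np.mean(r.fun**2)))
print(C(p).round(4))
g=cv2.cvtColor(im,cv2.COLOR_BGR2GRAY)
# per-bottle: body pixels (brown, sat) and cap
for name,cx,cy in(('r5',203,146),('r3',268,141),('r2',299,137),('r1',332,132)):
    w=cv2.inRange(hsv,(0,0,150),(180,45,255));w[:cy-6]=0;w[cy+10:]=0;w[:,:cx-8]=0;w[:,cx+9:]=0
    b=cv2.inRange(hsv,(0,60,20),(22,255,190));b[:cy-60]=0;b[cy+2:]=0;b[:,:cx-18]=0;b[:,cx+18:]=0
    kk,l,s,_=cv2.connectedComponentsWithStats(b);b=(l==1+s[1:,4].argmax())
    B=(ray(f,np.argwhere(b)[:,::-1],.04)[:,:2]*1000).astype(np.float32);r=cv2.minAreaRect(B)
    W=ray(f,np.argwhere(w>0)[:,::-1],.035)[:,:2]
    print(name,'body',np.round(r[0],1),np.round(r[1],1),round(r[2],1),'cap',len(W),W.mean(0).round(4))
```

```text
68 [0.6163 0.0872 0.0987] 0.0018709553439961695
68 [0.6163 0.0872 0.0987] 0.0018709552170715913
67 [0.6162 0.0871 0.0988] 0.0018170730607986892
[[ 0.633  -0.0821]
 [ 0.6246  0.0025]
 [ 0.6162  0.0871]
 [ 0.6078  0.1717]
 [ 0.5995  0.2563]]
r5 body [597.2 254.4] [63.9 36.2] 1.9 cap 127 [0.5521 0.2535]
r3 body [621.6  90.4] [95.4 39.2] 10.5 cap 106 [0.5649 0.076 ]
r2 body [637.1   6.6] [95.6 39.8] 9.4 cap 114 [ 0.5784 -0.0021]
r1 body [647.3 -78.2] [92.4 42.9] 2.9 cap 119 [ 0.5914 -0.0916]
```

{"fn": "apply_moves", "kwargs": {
  "commands": [
    [[-1, 0, 0, 0.25, 0], [-1, 0, 0, 0.25, 0], [-1, 0, 0, 0.25, 0], [-1, 0.08, -0.22, 0, 0.026], [-1, 0.08, -0.22, 0, 0.026], [-1, 0.08, -0.22, 0, 0.026], [-1, 0.08, -0.22, 0, 0.026], [-1, 0.08, -0.22, 0, 0.026], [-1, 0.08, -0.22, 0, 0.026], [-1, 0.08, -0.22, 0, 0.026], [-1, 0.08, -0.22, 0, 0.026], [-1, 0.08, -0.22, 0, 0.026]]
  ]
}}

```text
t: 1.45
eef_pos: [0.4448, 0.2064, 0.3989]
ee_rot: [-3.141, -0.001, 0.277]
force: [0.7, 1.5, 0.8]
width: 0.088
gripper_force: 0.0
```

{"fn": "apply_moves", "kwargs": {
  "commands": [
    [[-0.14, 0.09, -0.2, 0, 0], [-0.14, 0.09, -0.2, 0, 0], [-0.14, 0.09, -0.2, -0.2, 0], [-0.14, 0, 0, -0.2, 0], [-0.14, 0, 0, -0.2, 0], [-0.14, 0, 0, 0, 0], [-0.14, 0, 0, 0, 0]]
  ]
}}

```text
t: 2.15
eef_pos: [0.4963, 0.0945, 0.2859]
ee_rot: [3.141, 0.0, 0.274]
force: [0.1, 0.4, 1.0]
width: 0.0503
gripper_force: 0.0
```

Run:
```python
from h import *
f=grab('wrist','w1.png')
R=cv2.Rodrigues(np.array(f['rvec'],float))[0];print(-R.T@np.array(f['tvec']).ravel(),R[2])
print(proj(f,[[.565,.076,.026],[.616,.087,.006],[.5995,.2563,.006]]))
```

```text
[0.56168916 0.11400461 0.42200237] [-0.24661415 -0.07066789 -0.96653376]
[[285.59399554 107.6417911 ]
 [287.83426044  60.43643857]
 [139.11573091  32.09815441]]
```

View pics/w1.png

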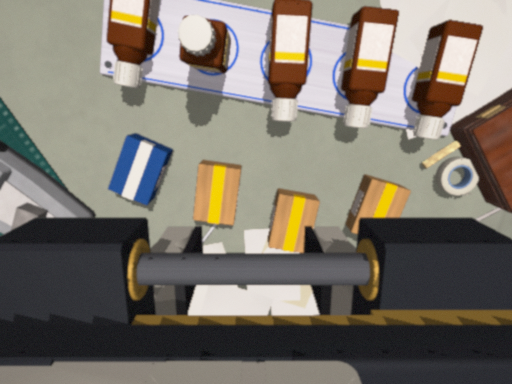

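{"fn": "apply_moves", "kwargs": {
  "commands": [
    [[-0.14, 0.16, -0.05, 0, 0], [-0.14, 0.16, -0.05, 0, 0], [-0.14, 0, 0, -0.21, 0], [-0.14, 0, 0, -0.21, 0], [-0.14, 0, 0, -0.21, 0], [-0.14, 0, 0, -0.21, 0], [-0.14, 0, 0, -0.21, 0], [-0.14, 0, 0, -0.12, 0], [-0.14, 0, 0, -0.1, 0], [-0.14, 0, 0, 0, 0]]
  ],
  "force": 5
}}

```text
t: 3.2
eef_pos: [0.5604, 0.0753, 0.0303]
ee_rot: [3.141, 0.001, 0.274]
force: [-0.6, -0.6, 0.4]
width: 0.0502
gripper_force: 0.0
```

{"fn": "apply_moves", "kwargs": {
  "commands": [
    [[1, 0, 0, 0, 0], [1, 0, 0, 0, 0], [1, 0, 0, 0, 0], [1, 0, 0, 0, 0], [1, 0, 0, 0, 0], [1, 0, 0, 0, 0]]
  ],
  "force": 5
}}

```text
t: 3.8
eef_pos: [0.5603, 0.0747, 0.0315]
ee_rot: [-3.141, -0.001, 0.274]
force: [-0.3, 1.1, 3.0]
width: 0.0279
gripper_force: 5.0
```

{"fn": "apply_moves", "kwargs": {
  "commands": [
    [[1, 0, 0, 0.08, 0], [1, 0, 0, 0.08, 0], [1, 0, 0, 0.08, 0], [1, 0, 0, 0.08, 0], [1, 0, 0, 0.08, 0], [1, 0, 0, 0.08, 0], [1, 0, 0, 0.08, 0], [1, 0, 0, 0.08, 0], [1, 0, 0, 0, 0]]
  ],
  "force": 5
}}

```text
t: 4.7
eef_pos: [0.5607, 0.0749, 0.1606]
ee_rot: [-3.141, -0.003, 0.273]
force: [-0.1, -0.0, -1.4]
width: 0.028
gripper_force: 5.0
```

Run:
```python
from h import *
f=grab('side','s1.png');im=f['image']
u=proj(f,[.56,.075,.1])[0];print(u)
x,y=int(u[0]),int(u[1]);cv2.imwrite('pics/s1c.png',cv2.resize(im[y-80:y+100,x-110:x+110],None,fx=3,fy=3))
```

```text
[319.55682384 189.51203651]
```

View pics/s1c.png

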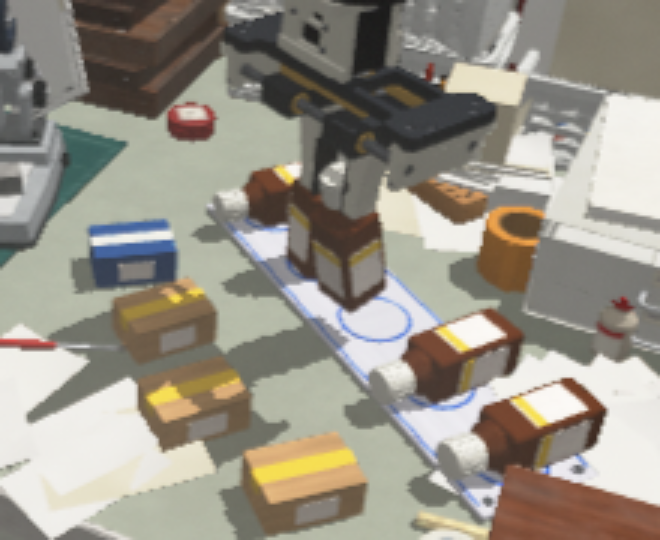

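{"fn": "apply_moves", "kwargs": {
  "commands": [
    [[1, 0.075, 0.02, 0, -0.019], [1, 0.075, 0.02, 0, -0.019], [1, 0.075, 0.02, 0, -0.018], [1, 0, 0, -0.06, 0], [1, 0, 0, -0.06, 0], [1, 0, 0, -0.04, 0], [1, 0, 0, 0, 0]]
  ],
  "force": 5
}}

```text
t: 5.45
eef_pos: [0.6037, 0.0861, 0.1252]
ee_rot: [3.141, 0.003, 0.098]
force: [-0.3, 0.0, -1.4]
width: 0.028
gripper_force: 5.0
```

Run:
```python
from h import *
f=grab('side','s2.png');im=f['image']
u=proj(f,[.60,.087,.07])[0];print(u)
x,y=int(u[0]),int(u[1]);cv2.imwrite('pics/s2c.png',cv2.resize(im[y-60:y+60,x-60:x+60],None,fx=5,fy=5,interpolation=cv2.INTER_CUBIC))
```

```text
[331.76821194 194.38839155]
```

View pics/s2c.png

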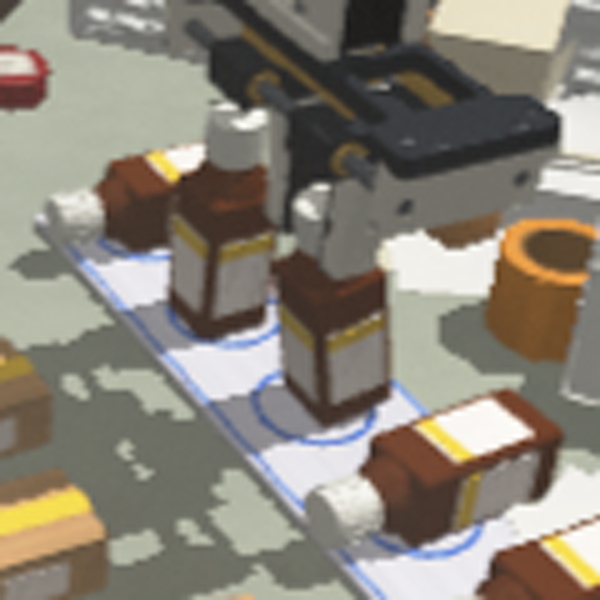

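{"fn": "apply_moves", "kwargs": {
  "commands": [
    [[1, 0, 0, -0.02, 0], [1, 0, 0, -0.01, 0], [1, 0, 0, 0, 0]]
  ],
  "force": 5
}}

```text
t: 5.8
eef_pos: [0.606, 0.0869, 0.1222]
ee_rot: [-3.141, -0.003, 0.098]
force: [0.4, 0.1, 4.4]
width: 0.0279
gripper_force: 5.0
```

Run:
```python
from h import *
f=grab('side','s3.png');im=f['image'];hsv=cv2.cvtColor(im,cv2.COLOR_BGR2HSV)
u=proj(f,[.61,.087,.05])[0]; x,y=int(u[0]),int(u[1])
o=(x-40,y-45);cv2.imwrite('pics/s3c.png',cv2.resize(im[y-45:y+35,x-40:x+40],None,fx=7,fy=7,interpolation=cv2.INTER_CUBIC));print(o)
c=proj(f,[[.6162+a*.02,.0871+b*.02,h] for h in(.006,.088) for a in(-1,1) for b in(-1,1)]);print(((c-o)*7).round())
```

```text
(294, 155)
[[259. 463.]
 [208. 394.]
 [365. 441.]
 [310. 374.]
 [288. 266.]
 [233. 201.]
 [399. 245.]
 [340. 181.]]
```

View pics/s3c.png

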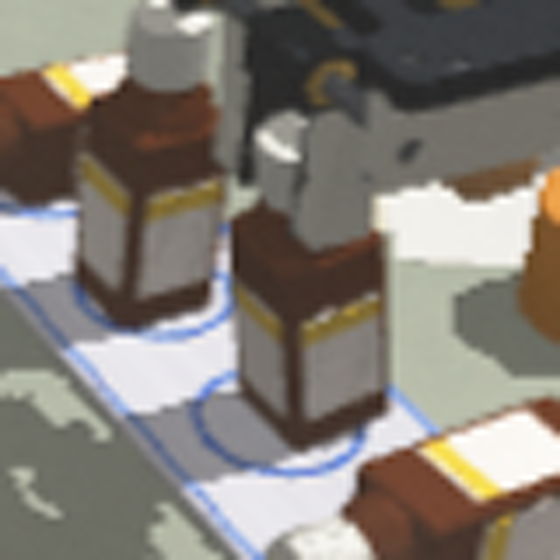

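{"fn": "apply_moves", "kwargs": {
  "commands": [
    [[1, 0.03, 0, 0, 0], [1, 0.03, 0, 0, 0], [1, 0.03, 0, -0.005, 0], [1, 0.03, 0, -0.005, 0], [1, 0, 0, 0, 0], [1, 0, 0, 0, 0]]
  ],
  "force": 5
}}

```text
t: 6.45
eef_pos: [0.6297, 0.0868, 0.119]
ee_rot: [-3.141, -0.0, 0.097]
force: [-1.4, 2.3, 6.4]
width: 0.0281
gripper_force: 5.0
```

```bash
cat >> h.py <<'E'
RING=np.array([[.633,-.0821],[.6246,.0025],[.6162,.0871],[.6078,.1717],[.5995,.2563]])
def base(ring,name='side',zb=.006,save=None,zt=.040):
    "brown/label silhouette of a standing bottle near a ring: foot corners in the side view -> world at z=zb"
    f=grab(name);im=f['image'];hsv=cv2.cvtColor(im,cv2.COLOR_BGR2HSV)
    r=np.r_[RING[ring-1],.03];u=proj(f,r)[0];x,y=int(u[0]),int(u[1])
    o=np.array((x-32,y-32));c=im[y-32:y+32,x-32:x+32];h=hsv[y-32:y+32,x-32:x+32]
    m=cv2.inRange(h,(0,70,0),(20,255,130));s=8
    M=cv2.resize(m,None,fx=s,fy=s,interpolation=cv2.INTER_CUBIC)>127
    k,l,st,ce=cv2.connectedComponentsWithStats(M.astype(np.uint8))
    v=cv2.resize(c,None,fx=s,fy=s,interpolation=cv2.INTER_CUBIC)
    g=lambda p:((proj(f,p)-o+.5)*s-.5)
    for dx,dy in((0,0),):
        t=np.linspace(0,6.3,60);P=g(np.c_[r[0]+.03*np.cos(t),r[1]+.03*np.sin(t),0*t+.006])
        cv2.polylines(v,[P.astype(int)],True,(0,255,0),1)
    a=.0988;R=np.array([[np.cos(a),-np.sin(a)],[np.sin(a),np.cos(a)]])
    for z in(.006,.088):
        q=np.array([[-1,-1],[1,-1],[1,1],[-1,1]])*.02@R.T+r[:2]
        cv2.polylines(v,[g(np.c_[q,0*q[:,0]+z]).astype(int)],True,(0,255,255),1)
    if save: cv2.imwrite('pics/'+save,v)
    return f,o,s
E
python3 - <<'E'
from h import *
f,o,s=base(3,save='b3.png');print(o)
E
```

```text
[303 174]
```

View pics/b3.png

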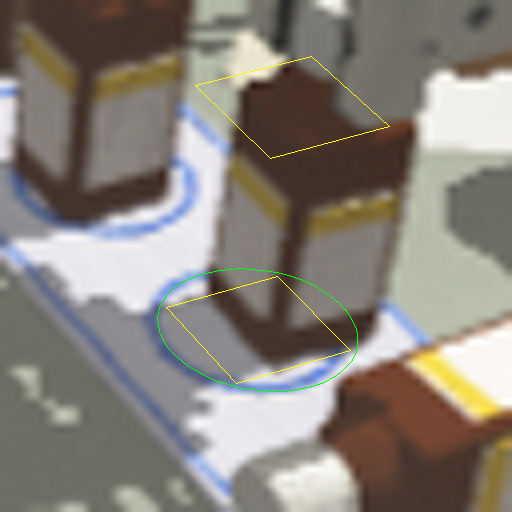

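{"fn": "apply_moves", "kwargs": {
  "commands": [
    [[1, 0, 0, 0.02, 0], [1, 0, 0, 0.01, 0], [1, -0.035, -0.005, 0, 0], [1, -0.035, -0.005, 0, 0], [1, 0, 0, -0.02, 0], [1, 0, 0, -0.015, 0], [1, 0, 0, 0, 0], [0.2, 0, 0, 0, 0], [0.2, 0, 0, 0, 0], [0.2, 0, 0, 0, 0]]
  ],
  "force": 5
}}

```text
t: 7.5
eef_pos: [0.615, 0.0845, 0.1177]
ee_rot: [3.142, 0.0, 0.097]
force: [0.4, -0.2, -0.0]
width: 0.0343
gripper_force: 0.0
```

{"fn": "apply_moves", "kwargs": {
  "commands": [
    [[0.2, 0, 0, 0.15, 0], [0.2, 0, 0, 0.25, 0], [0.2, 0, 0, 0.25, 0], [0.2, -0.2, 0, 0.1, 0], [0.2, -0.2, 0, 0, 0], [0.2, -0.2, 0, 0, 0], [0.2, 0, 0, 0, 0]]
  ]
}}

```text
t: 8.2
eef_pos: [0.4911, 0.0839, 0.2687]
ee_rot: [-3.14, -0.001, 0.098]
force: [1.3, 0.5, 0.2]
width: 0.0351
gripper_force: 0.0
```

```bash
cat >> h.py <<'E'
def caps():
    f=grab('top');im=f['image'];hsv=cv2.cvtColor(im,cv2.COLOR_BGR2HSV)
    for i,r in enumerate(RING):
        u=proj(f,[r[0],r[1],.126])[0];x,y=u.round().astype(int)
        c=im[y-14:y+15,x-14:x+15];h=hsv[y-14:y+15,x-14:x+15]
        b=cv2.inRange(h,(0,90,0),(22,255,150))
        g=cv2.GaussianBlur(cv2.cvtColor(c,cv2.COLOR_BGR2GRAY),(0,0),1)
        m=cv2.inRange(h,(0,0,140),(180,30,255));k,l,s,ce=cv2.connectedComponentsWithStats(m)
        print('ring',i+1,[(s[j,4],(ray(f,ce[j]+[x-14,y-14],.126)[0,:2]-r).round(4)*1000) for j in range(1,k) if s[j,4]>30])
    return f
E
python3 - <<'E'
from h import *
f=caps()
im=np.vstack([f['image'][75:160,180:350],grab('side')['image'][130:240,270:440]])
cv2.imwrite('pics/d1.png',cv2.resize(im,None,fx=3,fy=3,interpolation=cv2.INTER_CUBIC))
E
```

```text
ring 1 [(np.int32(588), array([ 2.2, -9.2]))]
ring 2 []
ring 3 []
ring 4 []
ring 5 [(np.int32(71), array([-24.1,  26.3]))]
```

View pics/d1.png

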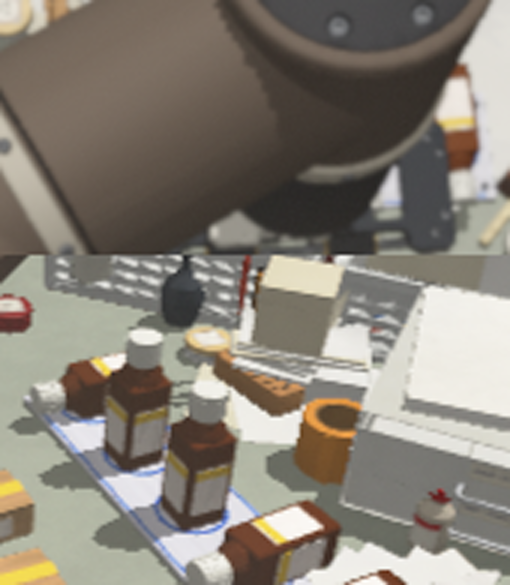

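```bash
cat >> h.py <<'E'
def foot(rings):
    "foot corners of standing bottles in the side view, from the dark-brown mask"
    f=grab('side');im=f['image'];S=6
    for i in rings:
        r=RING[i-1];u=proj(f,[r[0],r[1],.045])[0];x,y=u.round().astype(int);w=26
        c=cv2.resize(im[y-w:y+w,x-w:x+w],None,fx=S,fy=S,interpolation=cv2.INTER_CUBIC)
        h=cv2.cvtColor(c,cv2.COLOR_BGR2HSV)
        m=cv2.inRange(h,(0,75,0),(20,255,135))
        m=cv2.morphologyEx(m,cv2.MORPH_OPEN,np.ones((5,5)))
        k,l,s,ce=cv2.connectedComponentsWithStats(m)
        j=l[m.shape[0]//2-20:m.shape[0]//2+60,m.shape[1]//2-60:m.shape[1]//2+60];j=np.bincount(j[j>0]).argmax()
        P=np.argwhere(l==j)[:,::-1]; H=cv2.convexHull(P.astype(np.int32))[:,0]
        px=lambda p:(np.array(p,float)+.5)/S-.5+[x-w,y-w]
        near=H[H[:,1].argmax()]
        lf=H[(H@[-1,.5]).argmax()];rt=H[(H@[1,.45]).argmax()]
        W=ray(f,px([near,lf,rt]),.006)[:,:2]
        e=((W-r)*1000).round(1)
        print(i,'near',e[0],'left',e[1],'right',e[2],'diagmid',((e[1]+e[2])/2).round(1), 'size',np.linalg.norm(e[0]-e[1]).round(),np.linalg.norm(e[0]-e[2]).round(),'yaw',np.degrees(np.arctan2(*(e[1]-e[2])[::-1])).round()-135)
E
python3 - <<'E'
from h import *
foot([3,4])
E
```

```text
3 near [-16.9 -16.8] left [-22.1  13.3] right [ 14.7 -14. ] diagmid [-3.7 -0.3] size 31.0 32.0 yaw 8.0
4 near [-20.5 -13.5] left [-34.7  89.7] right [13.9 -8.1] diagmid [-10.4  40.8] size 104.0 35.0 yaw -19.0
```

{"fn": "apply_moves", "kwargs": {
  "commands": [
    [[-0.14, 0.07, 0.21, 0, -0.016], [-0.14, 0.07, 0.21, 0, -0.016], [-0.14, 0.07, 0.21, 0, -0.016], [-0.14, 0.07, 0.21, 0, -0.015], [-0.14, 0, 0, -0.2, 0], [-0.14, 0, 0, -0.2, 0], [-0.14, 0, 0, 0, 0]]
  ],
  "force": 4
}}

```text
t: 9.05
eef_pos: [0.5488, 0.2511, 0.1812]
ee_rot: [3.134, 0.009, -0.102]
force: [0.2, -0.5, -0.6]
width: 0.0498
gripper_force: 0.0
```

Run:
```python
from h import *
f=grab('wrist');im=f['image'];hsv=cv2.cvtColor(im,cv2.COLOR_BGR2HSV)
u=proj(f,[.552,.2535,.03])[0];print(u, arm.get_state()['eef_pos'])
b=cv2.inRange(hsv,(0,90,0),(20,255,150));k,l,s,c=cv2.connectedComponentsWithStats(b)
for j in range(1,k):
    if s[j,4]>400: print(s[j],c[j].round(),ray(f,c[j],.046)[0,:2].round(4))
# cap: bright low-sat under body
x,y=u.astype(int);w=cv2.inRange(hsv,(0,0,150),(180,40,255))[y-35:y+45,x-40:x+40]
k,l,s,c=cv2.connectedComponentsWithStats(w)
for j in range(1,k):
    if s[j,4]>100: print('w',s[j],ray(f,c[j]+[x-40,y-35],.033)[0,:2].round(4))
foot([3,4])
im=cv2.imread('pics/top0.png');f=grab('top')
print('cap4',ray(f,[175+257/4.4,85+153/4.4],.126)[0,:2]-RING[3])
```

```text
[249.10475556 177.82480792] [0.55046631 0.25166691 0.18491207]
[ 199   39   67  128 3288] [235. 106.] [0.6131 0.2577]
[ 413   45   99   70 3553] [470.  82.] [0.6125 0.0787]
[ 312   79   77   69 2117] [345. 110.] [0.6014 0.1739]
[ 27 135  48  58 501] [ 60. 157.] [0.5878 0.4011]
[  0 190  24  41 495] [  8. 205.] [0.5532 0.4534]
[127 238  24  63 661] [137. 268.] [0.4852 0.3588]
[356 238  24  63 660] [368. 269.] [0.4626 0.1573]
[ 130  309  382   17 4566] [339. 318.] [0.4157 0.1848]
w [   0    0   80   80 4783] [0.5444 0.2538]
3 near [-16.1 -17. ] left [-22.1  13.3] right [ 14.7 -14. ] diagmid [-3.7 -0.3] size 31.0 31.0 yaw 8.0
4 near [-17.7 -14.3] left [-34.3  90.5] right [14.2 -7.4] diagmid [-10.   41.6] size 106.0 33.0 yaw -19.0
cap4 [-0.00904725 -0.00161743]
```

{"fn": "apply_moves", "kwargs": {
  "commands": [
    [[-0.14, -0.015, 0.008, -0.2, 0], [-0.14, 0, 0, -0.2, 0], [-0.14, 0, 0, -0.2, 0], [-0.14, 0, 0, -0.1, 0], [-0.14, 0, 0, -0.06, 0], [-0.14, 0, 0, 0, 0], [1, 0, 0, 0, 0], [1, 0, 0, 0, 0], [1, 0, 0, 0, 0], [1, 0, 0, 0, 0], [1, 0, 0, 0, 0], [1, 0, 0, 0, 0]]
  ],
  "force": 4
}}

```text
t: 10.4
eef_pos: [0.5481, 0.2545, 0.0362]
ee_rot: [-3.141, -0.001, -0.1]
force: [-0.2, 1.2, 0.3]
width: 0.0298
gripper_force: 4.9
```

{"fn": "apply_moves", "kwargs": {
  "commands": [
    [[1, 0, 0, 0.08, 0], [1, 0, 0, 0.08, 0], [1, 0, 0, 0.08, 0], [1, 0, 0, 0.08, 0], [1, 0, 0, 0.08, 0], [1, 0, 0, 0.08, 0], [1, 0, 0, 0.08, 0], [1, 0, 0, 0.06, 0], [1, 0, 0, 0, 0], [1, 0, 0, 0, 0]]
  ],
  "force": 4
}}

```text
t: 11.4
eef_pos: [0.5476, 0.254, 0.1594]
ee_rot: [3.142, 0.001, -0.101]
force: [0.2, -0.3, -3.2]
width: 0.0279
gripper_force: 4.0
```

{"fn": "apply_moves", "kwargs": {
  "commands": [
    [[1, 0.045, 0, 0, 0.022], [1, 0.045, 0, 0, 0.021], [1, 0.045, 0, 0, 0.021], [1, 0, 0, -0.05, 0], [1, 0, 0, -0.05, 0], [1, 0, 0, -0.05, 0], [1, 0, 0, -0.03, 0], [1, 0, 0, 0, 0]]
  ],
  "force": 4
}}

```text
t: 12.2
eef_pos: [0.5743, 0.2539, 0.1228]
ee_rot: [3.141, 0.001, 0.1]
force: [-0.6, -0.4, -1.1]
width: 0.0277
gripper_force: 4.0
```

Run:
```python
from h import *
print(arm.get_state()['eef_pos'],arm.get_state()['force'])
base(5,save='b5.png');foot([5])
```

```text
[0.57429051 0.25389677 0.12278223] [-0.55801423 -0.40736548 -1.13912663]
5 near [  5.2 -66.9] left [  2.6 -66.1] right [ 65.4 -17.4] diagmid [ 34.  -41.8] size 3.0 78.0 yaw -277.0
```

View pics/b5.png

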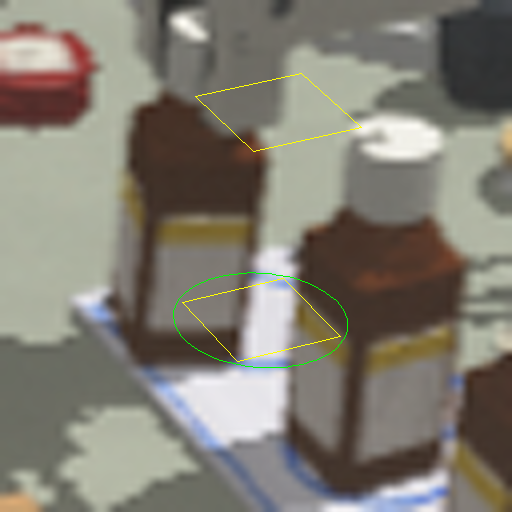

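{"fn": "apply_moves", "kwargs": {
  "commands": [
    [[1, 0.06, 0.006, 0, 0], [1, 0.06, 0.006, 0, 0], [1, 0.055, 0.005, 0, 0], [1, 0, 0, 0, 0], [1, 0, 0, -0.015, 0], [1, 0, 0, -0.01, 0], [1, 0, 0, 0, 0]]
  ],
  "force": 4
}}

```text
t: 13.0
eef_pos: [0.6101, 0.2575, 0.1194]
ee_rot: [-3.141, -0.001, 0.101]
force: [-0.3, -0.7, 2.4]
width: 0.0279
gripper_force: 4.0
```

```bash
cat >> h.py <<'E'
def foot2(i,dx=0):
    "least-squares of a 40 mm square foot to its two visible lower edges: lowest dark-brown pixel of each column, side view"
    from scipy.optimize import least_squares
    f=grab('side');im=f['image'];S=6
    r=RING[i-1]+np.array([dx,0]);u=proj(f,[r[0],r[1],.006])[0];x,y=u.round().astype(int);w=22
    c=cv2.resize(im[y-w:y+w,x-w:x+w],None,fx=S,fy=S,interpolation=cv2.INTER_CUBIC);h=cv2.cvtColor(c,cv2.COLOR_BGR2HSV)
    m=cv2.inRange(h,(0,75,0),(20,255,120))>0
    pts=[]
    for col in range(0,m.shape[1],3):
        rr=np.flatnonzero(m[:,col])
        if len(rr): pts.append(((col+.5)/S-.5+x-w,(rr.max()+.5)/S-.5+y-w))
    W=ray(f,pts,.006)[:,:2]-RING[i-1]
    W=W[np.linalg.norm(W-[dx,0],axis=1)<.032]
    def res(p):
        R=np.array([[np.cos(p[2]),-np.sin(p[2])],[np.sin(p[2]),np.cos(p[2])]]);q=(W-p[:2])@R
        return np.where(np.abs(q[:,0]+.02)<np.abs(q[:,1]+.02),q[:,0]+.02,q[:,1]+.02)
    b=min((least_squares(res,[dx,0,a],loss='soft_l1',f_scale=.002) for a in(-.3,-.15,0,.15,.3)),key=lambda s:s.cost)
    print('foot',i,(b.x[:2]*1000).round(1),'yaw',b.x[2].round(2),'rms mm',(np.sqrt(np.mean(b.fun**2))*1000).round(1),len(W))
E
python3 - <<'E'
from h import *
print(arm.get_state()['eef_pos'],arm.get_state()['force'])
for i in(3,4,5):foot2(i)
E
```

```text
[0.6101028  0.25751279 0.11944923] [-0.28163822 -0.73318406  2.37231681]
foot 3 [-1.   4.5] yaw 0.07 rms mm 0.5 38
foot 4 [-5.2  7.5] yaw 0.15 rms mm 0.9 37
foot 5 [9.5 9. ] yaw -0.12 rms mm 1.4 18
```

{"fn": "apply_moves", "kwargs": {
  "commands": [
    [[0.2, 0, 0, 0, 0], [0.2, 0, 0, 0, 0], [0.2, 0, 0, 0, 0], [0.2, 0, 0, 0.15, 0], [0.2, 0, 0, 0.25, 0], [0.2, 0, 0, 0.25, 0], [0.2, -0.2, -0.2, 0.2, 0], [0.2, -0.2, -0.2, 0, 0], [0.2, -0.2, -0.1, 0, 0], [0.2, 0, 0, 0, 0], [0.2, 0, 0, 0, 0]]
  ]
}}

```text
t: 14.25
eef_pos: [0.5052, 0.173, 0.2787]
ee_rot: [-3.14, -0.002, 0.101]
force: [1.1, -0.2, 0.6]
width: 0.0348
gripper_force: 0.0
```

Run:
```python
from h import *
for i in(3,4,5):foot2(i)
f=grab('wrist');im=f['image']
print(arm.get_state()['eef_pos'])
pts=proj(f,[[*r,.006] for r in RING]);print(pts.round(0))
v=im.copy()
for r in RING:
    t=np.linspace(0,6.3,60)
    cv2.polylines(v,[proj(f,np.c_[r[0]+.03*np.cos(t),r[1]+.03*np.sin(t),0*t+.006]).round().astype(int)],True,(0,255,0),1)
    cv2.polylines(v,[proj(f,np.c_[r[0]+.014*np.cos(t),r[1]+.014*np.sin(t),0*t+.126]).round().astype(int)],True,(0,0,255),1)
cv2.imwrite('pics/w2.png',cv2.resize(v[0:190],None,fx=1.56,fy=1.56,interpolation=cv2.INTER_CUBIC))
```

```text
foot 3 [-1.   4.4] yaw 0.07 rms mm 0.4 38
foot 4 [-5.2  7.7] yaw 0.11 rms mm 0.7 37
foot 5 [9.2 7. ] yaw -0.18 rms mm 1.8 19
[0.50635743 0.17390523 0.2773244 ]
[[490.  72.]
 [415.  72.]
 [340.  71.]
 [264.  71.]
 [189.  71.]]
```

View pics/w2.png

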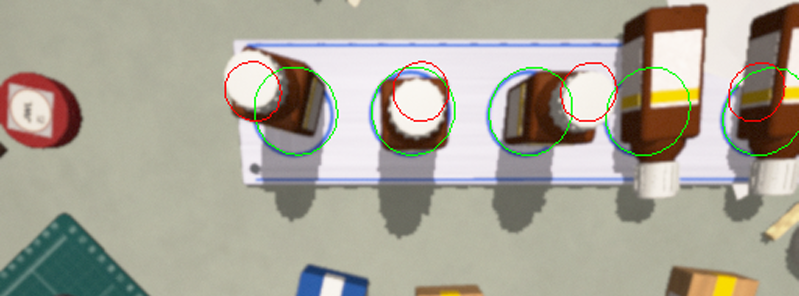

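{"fn": "apply_moves", "kwargs": {
  "commands": [
    [[-0.14, 0.236, 0, 0, 0], [-0.14, 0.236, 0, 0, 0], [-0.14, 0, 0, -0.2, 0], [-0.14, 0, 0, -0.2, 0], [-0.14, 0, 0, -0.2, 0], [-0.14, 0, 0, -0.176, 0], [-0.14, 0, 0, 0, 0], [1, 0, 0, 0, 0], [1, 0, 0, 0, 0], [1, 0, 0, 0, 0], [1, 0, 0, 0, 0], [1, 0, 0, 0, 0]]
  ],
  "force": 8
}}

```text
t: 15.65
eef_pos: [0.6011, 0.1736, 0.1245]
ee_rot: [-3.141, -0.003, 0.101]
force: [1.6, -1.7, 7.0]
width: 0.0275
gripper_force: 8.0
```

{"fn": "apply_moves", "kwargs": {
  "commands": [
    [[1, 0, 0, 0, 0], [1, 0, 0, 0.015, 0], [1, 0.03, 0, 0, 0], [1, 0, 0, 0, 0], [1, 0, 0, -0.01, 0], [1, 0, 0, -0.005, 0], [1, 0, 0, 0, 0], [-0.14, 0, 0, 0, 0], [-0.14, 0, 0, 0, 0], [-0.14, 0, 0, 0, 0], [-0.14, 0, 0, 0.25, 0]]
  ],
  "force": 8
}}

```text
t: 16.75
eef_pos: [0.6022, 0.1718, 0.1658]
ee_rot: [3.137, 0.013, 0.099]
force: [0.7, 0.7, -0.8]
width: 0.0489
gripper_force: 0.0
```

{"fn": "apply_moves", "kwargs": {
  "commands": [
    [[-0.14, 0, 0, 0.1, 0], [-0.14, 0, 0.21, 0, 0], [-0.14, 0, 0.21, 0, 0], [-0.14, 0, 0, 0, 0], [-0.14, 0, 0, 0, 0]]
  ]
}}

```text
t: 17.25
eef_pos: [0.6056, 0.2583, 0.1918]
ee_rot: [3.141, 0.001, 0.102]
force: [0.0, -1.1, 0.3]
width: 0.0498
gripper_force: 0.0
```

{"fn": "apply_moves", "kwargs": {
  "commands": [
    [[-0.14, 0, 0, -0.2, 0], [-0.14, 0, 0, -0.15, 0], [-0.14, 0, 0, 0, 0], [1, 0, 0, 0, 0], [1, 0, 0, 0, 0], [1, 0, 0, 0, 0], [1, 0, 0, 0, 0], [1, 0, 0, 0, 0], [1, 0, 0, 0, 0], [1, 0, 0, 0.015, 0], [1, -0.03, 0, 0, 0], [1, 0, 0, 0, 0]]
  ],
  "force": 8
}}

```text
t: 18.45
eef_pos: [0.599, 0.2572, 0.1252]
ee_rot: [3.142, 0.001, 0.1]
force: [0.2, -0.2, -1.5]
width: 0.0279
gripper_force: 8.0
```

{"fn": "apply_moves", "kwargs": {
  "commands": [
    [[1, 0, 0, -0.01, 0], [1, 0, 0, -0.005, 0], [1, 0, 0, 0, 0], [-0.14, 0, 0, 0, 0], [-0.14, 0, 0, 0, 0], [-0.14, 0, 0, 0, 0], [-0.14, 0, 0, 0.25, 0], [-0.14, 0, 0, 0.25, 0], [-0.14, -0.2, -0.2, 0.2, 0], [-0.14, -0.2, -0.2, 0, 0], [-0.14, -0.1, -0.1, 0, 0], [-0.14, 0, 0, 0, 0]]
  ],
  "force": 8
}}

```text
t: 19.65
eef_pos: [0.5135, 0.1709, 0.2524]
ee_rot: [-3.14, -0.001, 0.1]
force: [0.4, 0.5, 0.2]
width: 0.0499
gripper_force: 0.0
```

```bash
cat >> h.py <<'E'
RING+=[-.0008,.0015]
def wcaps(rings):
    f=grab('wrist');im=f['image'];hsv=cv2.cvtColor(im,cv2.COLOR_BGR2HSV)
    a=.0988;R=np.array([[np.cos(a),-np.sin(a)],[np.sin(a),np.cos(a)]])
    for i in rings:
        r=RING[i-1];u=proj(f,[*r,.126])[0];x,y=u.round().astype(int);w=30
        if not(w<x<512-w and w<y<384-w): print(i,'outside',u);continue
        g=cv2.medianBlur(cv2.cvtColor(im[y-w:y+w,x-w:x+w],cv2.COLOR_BGR2GRAY),3)
        rad=np.linalg.norm(proj(f,[r[0],r[1]+.014,.126])[0]-u)
        c=cv2.HoughCircles(cv2.resize(g,None,fx=4,fy=4,interpolation=cv2.INTER_CUBIC),cv2.HOUGH_GRADIENT,1.5,200,param1=80,param2=20,minRadius=int(rad*3.4),maxRadius=int(rad*4.6))
        if c is None: print(i,'none');continue
        c=c[0,0];p=(c[:2]+.5)/4-.5+[x-w,y-w]
        print('cap',i,((ray(f,p,.126)[0,:2]-r)@R*1000).round(1),'rad',(c[2]/4).round(1),rad.round(1))
E
python3 - <<'E'
from h import *
print(arm.get_state()['eef_pos'])
wcaps([3,4,5])
for i in(3,4,5):foot2(i)
E
```

```text
[0.51350115 0.17094159 0.2523981 ]
cap 3 [-2.4 -1.3] rad 20.1 19.2
cap 4 [-1.6 -0.3] rad 19.3 19.3
cap 5 [-0.4 -1.4] rad 20.0 19.5
foot 3 [-0.1  2.9] yaw 0.06 rms mm 0.4 38
foot 4 [0.7 5.6] yaw 0.11 rms mm 0.6 34
foot 5 [2.7 5.9] yaw -0.17 rms mm 1.5 27
```

{"fn": "apply_moves", "kwargs": {
  "commands": [
    [[-0.14, 0.073, -0.218, 0, 0.02], [-0.14, 0.073, -0.218, 0, 0.02], [-0.14, 0.073, -0.218, 0, 0.02], [-0.14, 0.073, -0.218, 0, 0.02], [-0.14, 0, 0, -0.15, 0], [-0.14, 0, 0, -0.15, 0], [-0.14, 0, 0, 0, 0], [-0.14, 0, 0, 0, 0]]
  ],
  "force": 4
}}

```text
t: 20.65
eef_pos: [0.5748, -0.0011, 0.1911]
ee_rot: [3.141, 0.002, 0.353]
force: [0.7, 0.5, 1.0]
width: 0.0502
gripper_force: 0.0
```

Run:
```python
from h import *
print(arm.get_state()['eef_pos'])
f=grab('wrist');im=f['image'];hsv=cv2.cvtColor(im,cv2.COLOR_BGR2HSV)
b=cv2.inRange(hsv,(0,90,0),(20,255,150));k,l,s,c=cv2.connectedComponentsWithStats(b)
for j in range(1,k):
    if s[j,4]>1200: print(s[j],c[j].round(),ray(f,c[j],.046)[0,:2].round(4))
u=proj(f,[.5784,-.0021,.026])[0];print('cap pred',u)
x,y=u.astype(int);cv2.imwrite('pics/w3.png',cv2.resize(im[y-110:y+50,x-90:x+150],None,fx=3,fy=3));print(x-90,y-110)
```

```text
[ 0.57483611 -0.00111523  0.19111696]
[   0   35  104   70 3247] [49. 72.] [0.6043 0.1794]
[ 243   45   64  122 3033] [271. 109.] [0.6378 0.0074]
[ 131   71   71   68 1808] [171. 103.] [0.6145 0.0837]
[ 332   71   81  117 3281] [367. 132.] [ 0.6475 -0.0728]
[ 380  129  132   99 7008] [462. 186.] [ 0.6339 -0.1673]
[ 130  285  382   41 6316] [315. 313.] [ 0.4777 -0.0987]
cap pred [256.15458842 175.80748381]
166 65
```

View pics/w3.png

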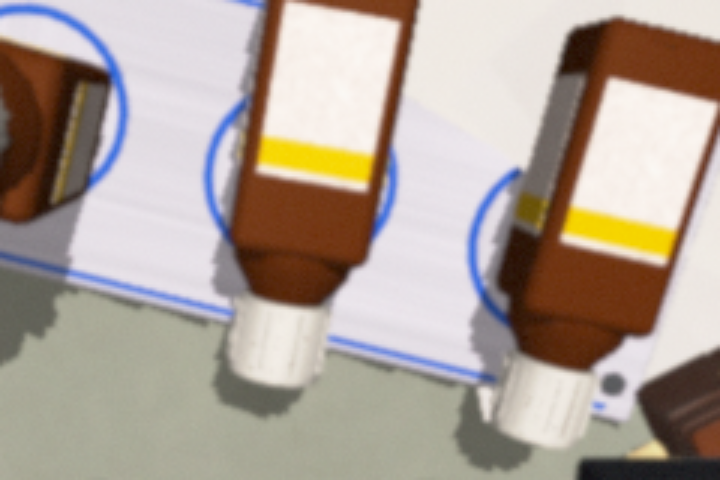

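{"fn": "apply_moves", "kwargs": {
  "commands": [
    [[-0.14, -0.025, -0.016, -0.2, 0], [-0.14, 0, 0, -0.2, 0], [-0.14, 0, 0, -0.2, 0], [-0.14, 0, 0, -0.12, 0], [-0.14, 0, 0, -0.065, 0], [-0.14, 0, 0, 0, 0], [1, 0, 0, 0, 0], [1, 0, 0, 0, 0], [1, 0, 0, 0, 0], [1, 0, 0, 0, 0], [1, 0, 0, 0, 0], [1, 0, 0, 0, 0]]
  ],
  "force": 4
}}

```text
t: 21.9
eef_pos: [0.5697, -0.0044, 0.0349]
ee_rot: [3.141, -0.001, 0.352]
force: [-0.2, -0.5, 2.7]
width: 0.0297
gripper_force: 3.9
```

{"fn": "apply_moves", "kwargs": {
  "commands": [
    [[1, 0, 0, 0, 0], [1, 0, 0, 0.08, 0], [1, 0, 0, 0.08, 0], [1, 0, 0, 0.08, 0], [1, 0, 0, 0.08, 0], [1, 0, 0, 0.08, 0], [1, 0, 0, 0.08, 0], [1, 0, 0, 0.08, 0], [1, 0, 0, 0.08, 0], [1, 0, 0, 0, 0], [1, 0, 0, 0, 0]]
  ],
  "force": 4
}}

```text
t: 23.0
eef_pos: [0.5688, -0.0044, 0.1618]
ee_rot: [-3.141, 0.001, 0.352]
force: [-0.1, 0.7, -2.8]
width: 0.0275
gripper_force: 4.0
```

{"fn": "apply_moves", "kwargs": {
  "commands": [
    [[1, 0.075, 0.011, 0, -0.02], [1, 0.075, 0.011, 0, -0.02], [1, 0.075, 0.011, 0, -0.02], [1, 0.075, 0.011, 0, -0.02], [1, 0, 0, -0.06, 0], [1, 0, 0, -0.06, 0], [1, 0, 0, -0.05, 0], [1, 0, 0, 0, 0], [1, 0, 0, -0.015, 0], [1, 0, 0, -0.01, 0], [1, 0, 0, 0, 0]]
  ],
  "force": 4
}}

```text
t: 24.1
eef_pos: [0.6296, 0.0044, 0.1242]
ee_rot: [-3.142, -0.001, 0.101]
force: [-0.8, 0.0, 2.3]
width: 0.0282
gripper_force: 4.0
```

Run:
```python
from h import *
print(arm.get_state()['eef_pos'],arm.get_state()['force'])
foot2(2);foot2(3)
```

```text
[0.62964929 0.0043966  0.12420091] [-0.83105107  0.0122549   2.34951649]
foot 2 [7.1 6.8] yaw 0.36 rms mm 0.3 42
foot 3 [-0.5  2.7] yaw 0.08 rms mm 0.5 39
```

{"fn": "apply_moves", "kwargs": {
  "commands": [
    [[1, 0, 0, 0.015, 0], [1, -0.035, 0, 0, 0], [1, 0, 0, 0, 0], [1, 0, 0, -0.02, 0], [1, 0, 0, 0, 0], [-0.14, 0, 0, 0, 0], [-0.14, 0, 0, 0, 0], [-0.14, 0, 0, 0, 0], [-0.14, 0, 0, 0.2, 0], [-0.14, 0, 0, 0.25, 0], [-0.14, 0, 0, 0.2, 0], [-0.14, 0, 0, 0, 0]]
  ],
  "force": 4
}}

```text
t: 25.4
eef_pos: [0.6253, 0.0045, 0.2595]
ee_rot: [-3.141, -0.011, 0.101]
force: [-0.1, -0.3, 0.1]
width: 0.05
gripper_force: 0.0
```

{"fn": "apply_moves", "kwargs": {
  "commands": [
    [[-0.14, -0.2, -0.15, 0, 0], [-0.14, -0.2, -0.15, 0, 0], [-0.14, -0.1, -0.1, 0, 0], [-0.14, 0, 0, 0, 0], [-0.14, 0, 0, 0, 0]]
  ],
  "force": 4
}}

```text
t: 25.9
eef_pos: [0.5222, -0.076, 0.2529]
ee_rot: [-3.141, -0.001, 0.1]
force: [0.2, 0.5, 0.4]
width: 0.0498
gripper_force: 0.0
```

Run:
```python
from h import *
print(arm.get_state()['eef_pos'])
foot2(2);foot2(3);wcaps([2,3,4])
f=grab('wrist');im=f['image'];hsv=cv2.cvtColor(im,cv2.COLOR_BGR2HSV)
u=proj(f,[.588,-.0925,.026])[0];print(u)
x,y=u.astype(int)
b=cv2.inRange(hsv,(0,90,0),(20,255,150));k,l,s,c=cv2.connectedComponentsWithStats(b)
for j in range(1,k):
    if s[j,4]>1200: print(s[j],c[j].round(),ray(f,c[j],.046)[0,:2].round(4))
cv2.imwrite('pics/w4.png',cv2.resize(im[y-80:y+60,max(x-120,0):x+120],None,fx=3,fy=3));print(max(0,x-120),y-80)
# box top corner heights: side+wrist picture saved
grab('side','s9.png')
```

```text
[ 0.5222325  -0.07604447  0.25291405]
foot 2 [-2.2  6.1] yaw 0.37 rms mm 0.4 44
foot 3 [-0.4  2.6] yaw 0.08 rms mm 0.4 36
cap 2 [-3.1  3.1] rad 21.3 19.8
cap 3 [-4.2 -0.7] rad 21.3 20.0
4 outside [-81.17124134  42.68504529]
[276.62832111 106.38411449]
[ 250    0   42   93 1706] [271.  62.] [ 0.6276 -0.0808]
[  308     0   204   184 20558] [414.  82.] [ 0.6234 -0.2187]
[ 151   26   57   61 1383] [183.  62.] [0.6198 0.0018]
[  51   30   77   54 1942] [89. 59.] [0.6132 0.0894]
[ 131  309  381   17 4524] [341. 318.] [ 0.3606 -0.1923]
156 26
```

View pics/w4.png

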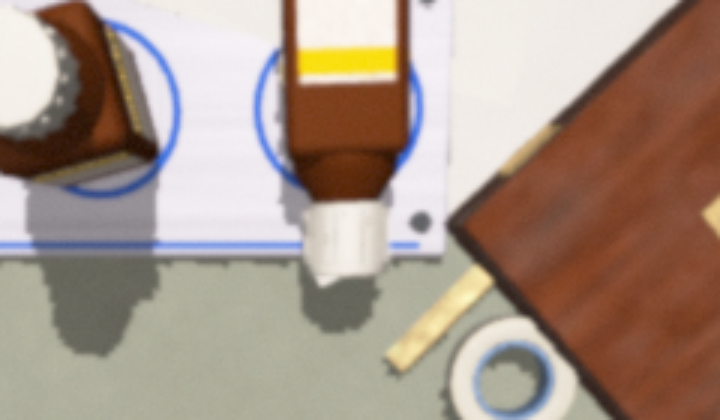

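{"fn": "apply_moves", "kwargs": {
  "commands": [
    [[-0.14, 0.163, 0.138, 0, 0], [-0.14, 0.163, 0.138, 0, 0], [-0.14, 0.163, 0.138, 0, 0], [-0.14, 0, 0, -0.2, 0], [-0.14, 0, 0, -0.2, 0], [-0.14, 0, 0, -0.2, 0], [-0.14, 0, 0, -0.045, 0], [-0.14, 0, 0, 0, 0], [1, 0, 0, 0, 0], [1, 0, 0, 0, 0], [1, 0, 0, 0, 0], [1, 0, 0, 0, 0]]
  ],
  "force": 12
}}

```text
t: 27.35
eef_pos: [0.6209, 0.007, 0.1251]
ee_rot: [3.142, -0.003, 0.101]
force: [0.1, -2.0, 2.9]
width: 0.028
gripper_force: 12.0
```

{"fn": "apply_moves", "kwargs": {
  "commands": [
    [[1, 0, 0, 0, 0], [1, 0, 0, 0, 0], [1, 0, 0, 0, 0], [1, 0, 0, 0.1, 0], [1, 0, 0, 0.2, 0], [1, 0, 0, 0.2, 0], [1, -0.15, 0, 0.2, 0], [1, -0.15, 0.15, 0, 0], [1, -0.15, 0.2, 0, 0], [1, -0.03, 0.2, 0, 0], [1, 0, 0.17, 0, 0], [1, 0, 0, 0, 0]]
  ],
  "force": 12
}}

```text
t: 28.55
eef_pos: [0.5236, 0.1545, 0.2635]
ee_rot: [-3.14, -0.001, 0.104]
force: [0.7, -0.3, -0.8]
width: 0.0276
gripper_force: 12.0
```

{"fn": "apply_moves", "kwargs": {
  "commands": [
    [[1, 0, 0, -0.2, 0], [1, 0, 0, -0.2, 0], [1, 0, 0, -0.2, 0], [1, 0, 0, -0.08, 0], [1, 0, 0, -0.03, 0], [1, 0, 0, -0.012, 0], [1, 0, 0, 0, 0], [-0.14, 0, 0, 0, 0], [-0.14, 0, 0, 0, 0], [-0.14, 0, 0, 0, 0], [-0.14, 0, 0, 0.1, 0], [-0.14, 0, 0, 0.2, 0]]
  ],
  "force": 12
}}

```text
t: 29.75
eef_pos: [0.5224, 0.1502, 0.1773]
ee_rot: [3.139, 0.005, 0.1]
force: [1.0, 0.9, 0.2]
width: 0.0494
gripper_force: 0.0
```

{"fn": "apply_moves", "kwargs": {
  "commands": [
    [[-0.35, 0, 0, 0.25, -0.02], [-0.35, 0, 0, 0.25, -0.03], [-0.35, 0.06, -0.24, 0, -0.03], [-0.35, 0.06, -0.24, 0, -0.03], [-0.35, 0.06, -0.24, 0, 0], [-0.35, 0.06, -0.24, 0, 0], [-0.35, 0.05, -0.24, 0, 0], [0.1, 0, 0, 0, 0], [0.1, 0, 0, 0, 0], [0.1, 0, 0, 0, 0]]
  ],
  "force": 4
}}

```text
t: 30.75
eef_pos: [0.5819, -0.0884, 0.2791]
ee_rot: [-3.141, -0.0, -0.245]
force: [0.1, 0.8, 0.2]
width: 0.0421
gripper_force: 0.0
```

Run:
```python
from h import *
s=arm.get_state();print(s['eef_pos'],s['ee_rot'],s['width'])
f=grab('side');im=f['image'];hsv=cv2.cvtColor(im,cv2.COLOR_BGR2HSV)
for n,p in(('temp',[.5236,.1545]),('r2',[.6204,.0068])):
    u=proj(f,[*p,.04])[0].astype(int);c=hsv[u[1]-8:u[1]+8,u[0]-4:u[0]+4];print(n,u,np.median(c.reshape(-1,3),0),(cv2.inRange(hsv[u[1]-12:u[1]+14,u[0]-8:u[0]+8],(0,75,0),(20,255,135))>0).mean())
w=grab('wrist');wi=w['image'];u=proj(w,[.5875,-.087,.026])[0];print('cap',u)
wh=cv2.cvtColor(wi,cv2.COLOR_BGR2HSV)
x,y=u.astype(int);m=cv2.inRange(wh[y-30:y+30,x-35:x+35],(0,0,165),(180,30,255))
for r in m[::3,::2]: print(''.join('#' if v else '.' for v in r))
```

```text
[ 0.58193684 -0.08838111  0.27913531] [-3.14133409e+00 -1.25962022e-04 -2.44876718e-01] 0.04207942401694861
temp [289 194] [13. 85. 86.] 0.5144230769230769
r2 [354 223] [126.   5. 235.] 0.0
cap [251.40260112 157.83356411]
##.....................############
.#.....................###########.
..#...................###########..
#.....................##########...
##....................##########...
####...................####..###...
#######.............#############..
#######..........###########.#####.
########......##########....##...##
#########.################..#######
#########################..########
###########.######################.
#######....#############..########.
###....##...###########....######..
...#.....###########......######...
....##.#######.............####....
###############...........#####....
#############.#.........######.....
###########.#######...#######......
################.#############.....
```

{"fn": "apply_moves", "kwargs": {
  "commands": [
    [[0.1, -0.005, 0.01, -0.2, 0], [0.1, 0, 0, -0.2, 0], [0.1, 0, 0, -0.2, 0], [0.1, 0, 0, -0.2, 0], [0.1, 0, 0, -0.2, 0], [0.1, 0, 0, -0.1, 0], [0.1, 0, 0, -0.06, 0], [0.1, 0, 0, -0.055, 0], [0.1, 0, 0, 0, 0]]
  ],
  "force": 4
}}

```text
t: 31.75
eef_pos: [0.5809, -0.0863, 0.0354]
ee_rot: [3.141, 0.001, -0.244]
force: [0.1, -0.5, 0.3]
width: 0.0395
gripper_force: 0.0
```

{"fn": "apply_moves", "kwargs": {
  "commands": [
    [[1, 0, 0, 0, 0], [1, 0, 0, 0, 0], [1, 0, 0, 0, 0], [1, 0, 0, 0, 0], [1, 0, 0, 0, 0], [1, 0, 0, 0, 0], [1, 0, 0, 0.08, 0], [1, 0, 0, 0.08, 0]]
  ],
  "force": 4
}}

```text
t: 32.55
eef_pos: [0.5802, -0.0871, 0.0676]
ee_rot: [3.141, 0.002, -0.245]
force: [0.5, 0.1, -0.2]
width: 0.031
gripper_force: 3.8
```

{"fn": "apply_moves", "kwargs": {
  "commands": [
    [[1, 0, 0, 0.08, 0], [1, 0, 0, 0.08, 0], [1, 0, 0, 0.08, 0], [1, 0, 0, 0.08, 0], [1, 0, 0, 0.08, 0], [1, 0, 0, 0.08, 0], [1, 0, 0, 0.04, 0], [1, 0, 0, 0, 0], [1, 0, 0, 0, 0]]
  ],
  "force": 4
}}

```text
t: 33.45
eef_pos: [0.5805, -0.0869, 0.1712]
ee_rot: [3.142, 0.001, -0.245]
force: [0.4, -0.6, -2.0]
width: 0.0276
gripper_force: 4.0
```

Run:
```python
from h import *
s=arm.get_state();print(s['eef_pos'],s['width'],s['force'],s['gripper_force'])
f=grab('side');im=f['image'];x,y=proj(f,[.60,-.085,.06])[0].astype(int)
cv2.imwrite('pics/s10.png',cv2.resize(im[y-55:y+50,x-60:x+60],None,fx=5,fy=5,interpolation=cv2.INTER_CUBIC))
h=cv2.cvtColor(im,cv2.COLOR_BGR2HSV);m=cv2.inRange(h,(0,75,0),(20,255,150))[y-55:y+50:2,x-60:x+60:2]
for r in m: print(''.join('#' if v else '.' for v in r))
```

```text
[ 0.58051683 -0.08687822  0.17120185] 0.02762520296810354 [ 0.36361314 -0.55932344 -2.03363063] 3.999706730246544
..#......##########.........................................
..#.....############........##..............................
..#.....###########.........#...............................
#.#...##.##########.........#...............................
.######...#########..........#..............................
..#........####.#.#.........................................
............#.....#.........................................
...........##...............................................
...........#................................................
...........#................................................
...........#................................................
.......#...#................................................
........#..#................................................
.........###..###........##.................................
..........######........####.....................##.........
........................#####......................###......
..........
[... 1546 characters left out ...]
..#################..........
#####..###.......................####################.......
#......###.......................########################...
......####......................############################
......###.......................############################
...##...........................############################
#...............................############################
...............................#############################
...............................#############################
...............................#################..##########
...............................#################.....#######
...............................#################........####
```

{"fn": "apply_moves", "kwargs": {
  "commands": [
    [[1, 0.07, 0.009, 0, 0.028], [1, 0.07, 0.009, 0, 0.028], [1, 0.07, 0.009, 0, 0.027], [1, 0.07, 0.008, 0, 0.027], [1, 0, 0, -0.06, 0], [1, 0, 0, -0.06, 0], [1, 0, 0, -0.06, 0], [1, 0, 0, -0.04, 0], [1, 0, 0, -0.02, 0], [1, 0, 0, -0.01, 0], [1, 0, 0, 0, 0]]
  ],
  "force": 4
}}

```text
t: 34.6
eef_pos: [0.637, -0.0801, 0.1222]
ee_rot: [3.141, -0.001, 0.1]
force: [-0.8, -0.6, 1.5]
width: 0.0278
gripper_force: 4.0
```

Run:
```python
from h import *
s=arm.get_state();print(s['eef_pos'],s['width'],s['force'],s['gripper_force'])
foot2(1);foot2(3)
```

```text
[ 0.63700503 -0.08006579  0.12224167] 0.02781106285718329 [-0.81277978 -0.62124674  1.50083145] 4.000021889805794
foot 1 [9.1 7.4] yaw -0.23 rms mm 2.0 27
foot 3 [0.1 3.6] yaw 0.07 rms mm 1.1 39
```

{"fn": "apply_moves", "kwargs": {
  "commands": [
    [[0.1, 0, 0, 0, 0], [0.1, 0, 0, 0, 0], [0.1, 0, 0, 0, 0], [0.1, 0, 0, 0.2, 0], [0.1, 0, 0, 0.25, 0], [0.1, 0, 0, 0.2, 0], [0.1, -0.2, 0, 0, 0], [0.1, -0.2, 0, 0, 0], [0.1, -0.1, 0, 0, 0], [0.1, 0, 0, 0, 0], [0.1, 0, 0, 0, 0]]
  ]
}}

```text
t: 35.8
eef_pos: [0.5373, -0.0798, 0.2526]
ee_rot: [-3.142, -0.001, 0.101]
force: [0.6, 0.2, -0.2]
width: 0.0396
gripper_force: 0.0
```

Run:
```python
from h import *
print(arm.get_state()['eef_pos'])
foot2(1);wcaps([1,3])
```

```text
[ 0.53726457 -0.07978907  0.25261741]
foot 1 [8.9 7.6] yaw -0.24 rms mm 1.9 26
cap 1 [5.  0.6] rad 19.6 19.4
cap 3 [-1.1 -5.3] rad 21.8 19.7
```

{"fn": "apply_moves", "kwargs": {
  "commands": [
    [[-0.1, 0.25, 0, 0, 0], [-0.1, 0.25, 0, 0, 0], [-0.1, 0, 0, -0.2, 0], [-0.1, 0, 0, -0.2, 0], [-0.1, 0, 0, -0.2, 0], [-0.1, 0, 0, -0.04, 0], [-0.1, 0, 0, 0, 0], [1, 0, 0, 0, 0], [1, 0, 0, 0, 0], [1, 0, 0, 0, 0], [1, 0, 0, 0, 0], [1, 0, 0, 0, 0]]
  ],
  "force": 8
}}

```text
t: 37.1
eef_pos: [0.6381, -0.0798, 0.1259]
ee_rot: [3.141, -0.003, 0.101]
force: [0.3, 0.8, 5.6]
width: 0.0277
gripper_force: 8.0
```

{"fn": "apply_moves", "kwargs": {
  "commands": [
    [[1, 0, 0, 0.015, 0], [1, -0.025, -0.003, 0, 0], [1, 0, 0, 0, 0], [1, 0, 0, -0.01, 0], [1, 0, 0, -0.007, 0], [1, 0, 0, 0, 0], [-0.1, 0, 0, 0, 0], [-0.1, 0, 0, 0, 0], [-0.1, 0, 0, 0, 0], [-0.1, 0, 0, 0.25, 0], [-0.1, 0, 0, 0.25, 0], [-0.1, 0, 0, 0, 0]]
  ],
  "force": 8
}}

```text
t: 38.3
eef_pos: [0.6358, -0.0807, 0.2314]
ee_rot: [3.14, -0.012, 0.102]
force: [-0.7, -0.3, -0.0]
width: 0.0482
gripper_force: 0.0
```

{"fn": "apply_moves", "kwargs": {
  "commands": [
    [[-0.14, -0.093, 0.195, 0, 0], [-0.14, -0.093, 0.195, 0, 0], [-0.14, -0.093, 0.195, 0, 0], [-0.14, -0.093, 0.195, 0, 0], [-0.14, -0.093, 0.195, 0, 0], [-0.14, -0.093, 0.195, 0, 0], [-0.14, 0, 0, 0, 0], [-0.14, 0, 0, 0, 0]]
  ]
}}

```text
t: 39.1
eef_pos: [0.52, 0.1546, 0.2236]
ee_rot: [-3.142, -0.0, 0.103]
force: [0.0, -0.7, -0.4]
width: 0.0499
gripper_force: 0.0
```

Run:
```python
from h import *
import h
s=arm.get_state();print(s['eef_pos'],s['ee_rot'])
h.RING=np.vstack([RING,[.5236,.1545]])
f=grab('side')
wcaps([3,4,5]) 
h.RING[5]=[.5236,.1545];wcaps([6])
```

```text
[0.52003372 0.15456386 0.22362695] [-3.14158473e+00 -6.80971797e-05  1.03138784e-01]
cap 3 [-3.3 -3. ] rad 21.8 21.5
cap 4 [-1.9 -0.3] rad 21.2 21.7
cap 5 [-0.8 -1.2] rad 22.5 22.0
cap 6 [ 4.2 -2.3] rad 18.6 19.7
```

{"fn": "apply_moves", "kwargs": {
  "commands": [
    [[-0.14, 0.016, -0.003, -0.2, 0], [-0.14, 0, 0, -0.2, 0], [-0.14, 0, 0, -0.12, 0], [-0.14, 0, 0, 0, 0], [1, 0, 0, 0, 0], [1, 0, 0, 0, 0], [1, 0, 0, 0, 0], [1, 0, 0, 0, 0], [1, 0, 0, 0, 0], [1, 0, 0, 0, 0]]
  ],
  "force": 12
}}

```text
t: 40.25
eef_pos: [0.5245, 0.1531, 0.121]
ee_rot: [-3.141, -0.002, 0.101]
force: [0.0, -1.7, 6.9]
width: 0.0274
gripper_force: 12.0
```

{"fn": "apply_moves", "kwargs": {
  "commands": [
    [[1, 0, 0, 0.1, 0], [1, 0, 0, 0.2, 0], [1, 0, 0, 0.2, 0], [1, 0, 0, 0.22, 0], [1, 0, -0.18, 0, 0], [1, 0, -0.18, 0, 0], [1, 0, -0.18, 0, 0], [1, 0.15, -0.18, 0, 0], [1, 0.18, -0.03, 0, 0], [1, 0.177, 0, 0, 0], [1, 0, 0, 0, 0], [1, 0, 0, 0, 0]]
  ],
  "force": 12
}}

```text
t: 41.45
eef_pos: [0.625, 0.0028, 0.2624]
ee_rot: [-3.141, 0.002, 0.1]
force: [0.1, 1.0, -2.2]
width: 0.0274
gripper_force: 12.0
```

{"fn": "apply_moves", "kwargs": {
  "commands": [
    [[1, -0.004, 0.006, -0.2, 0], [1, 0, 0, -0.2, 0], [1, 0, 0, -0.18, 0], [1, 0, 0, -0.08, 0], [1, 0, 0, -0.02, 0], [1, 0, 0, -0.005, 0], [1, 0, 0, 0, 0], [1, 0, 0, 0, 0]]
  ],
  "force": 12
}}

```text
t: 42.25
eef_pos: [0.6247, 0.0045, 0.1278]
ee_rot: [-3.141, -0.002, 0.101]
force: [0.7, 0.2, -1.3]
width: 0.0274
gripper_force: 12.0
```

{"fn": "apply_moves", "kwargs": {
  "commands": [
    [[-0.14, 0, 0, 0, 0], [-0.14, 0, 0, 0, 0], [-0.14, 0, 0, 0, 0], [-0.14, 0, 0, 0.25, 0], [-0.14, 0, 0, 0.25, 0], [-0.14, 0, 0, 0.1, 0], [-1, -0.2, 0.1, 0, 0], [-1, -0.2, 0.1, 0, 0], [-1, -0.1, 0.1, 0, 0], [-1, 0, 0, 0, 0], [-1, 0, 0, 0, 0]]
  ]
}}

```text
t: 43.35
eef_pos: [0.5243, 0.0646, 0.2473]
ee_rot: [-3.141, -0.001, 0.102]
force: [0.4, -0.0, -0.7]
width: 0.084
gripper_force: 0.0
```

Run:
```python
from h import *
s=arm.get_state();print(s['eef_pos'],s['ee_rot'])
wcaps([1,2,3,4,5])
```

```text
[0.52427063 0.06459733 0.2473395 ] [-3.14121302e+00 -1.41739293e-03  1.02087812e-01]
cap 1 [-4.1  2.9] rad 16.6 19.4
cap 2 [ 3.4 -0.4] rad 22.3 19.6
cap 3 [-3.6 -2.2] rad 20.6 19.8
cap 4 [-2.  -0.6] rad 19.2 20.0
5 outside [-5.97727281 64.32650719]
```

{"fn": "apply_moves", "kwargs": {
  "commands": [
    [[-1, -0.19, 0.05, 0.15, 0], [-1, -0.19, 0.05, 0.15, 0], [-1, -0.14, 0.05, 0.15, 0], [-1, 0, 0, 0, 0], [-1, 0, 0, 0, 0], [-1, 0, 0, 0, 0]]
  ]
}}

```text
t: 44.0
eef_pos: [0.4206, 0.0938, 0.3357]
ee_rot: [3.141, 0.001, 0.1]
force: [-0.1, 0.7, -0.8]
width: 0.0876
gripper_force: 0.0
```

```bash
cat >> h.py <<'E'
def cartons(f,zt=.032,pr=True,zb=.032):
    im=f['image'];hsv=cv2.cvtColor(im,cv2.COLOR_BGR2HSV);out=[]
    for n,lo,hi,z in(('yellow',(20,110,120),(34,255,255),zt),('blue',(100,120,50),(125,255,255),zb)):
        m=cv2.inRange(hsv,lo,hi);k,l,s,c=cv2.connectedComponentsWithStats(m)
        for j in range(1,k):
            if s[j,4]<120: continue
            P=(ray(f,np.argwhere(l==j)[:,::-1],z)[:,:2]*1000).astype(np.float32);r=cv2.minAreaRect(P)
            (w,h),a=r[1],r[2]
            if w<h: a-=90   # direction of the long side
            if 40<max(w,h)<100: print(n,c[j].round(0),'centre',np.round(r[0],1),'size',np.round(sorted((w,h)),1),'long-axis deg',round((a+90)%180-90,1))
E
python3 - <<'E'
from h import *
s=arm.get_state();print(s['eef_pos'])
f=grab('wrist');cv2.imwrite('pics/w5.png',f['image']);cartons(f)
print('top');cartons(grab('top'))
print('side');cartons(grab('side'))
E
```

```text
[0.42063573 0.09381633 0.33574932]
yellow [386. 121.] centre [479.5 -68.9] size [14.9 71.9] long-axis deg -0.9
yellow [230. 132.] centre [446.1 126.5] size [15. 72.] long-axis deg 8.0
yellow [325. 131.] centre [459.2   6.2] size [15.1 69.3] long-axis deg 6.0
blue [142. 118.] centre [452.7 238.3] size [15.1 68.8] long-axis deg -8.5
blue [168. 125.] centre [447.5 203.8] size [20.8 69.4] long-axis deg -8.6
top
side
yellow [262. 210.] centre [440.9 124. ] size [21.7 77.1] long-axis deg 14.2
yellow [285. 242.] centre [453.7   4.9] size [21.2 77.6] long-axis deg 12.4
yellow [309. 264.] centre [476.1 -70.3] size [18.3 74.5] long-axis deg 2.3
```

View pics/w5.png

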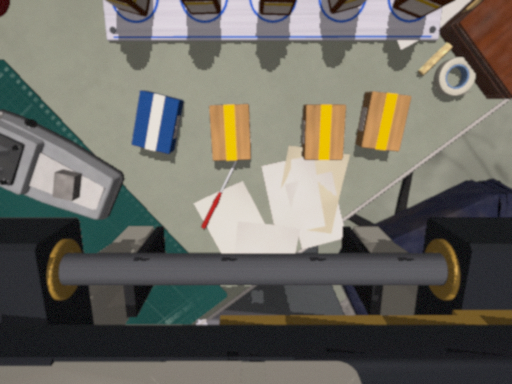

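{"fn": "apply_moves", "kwargs": {
  "commands": [
    [[-0.5, 0.126, 0.16, 0, 0.0127], [-0.5, 0, 0, -0.22, 0], [-0.5, 0, 0, -0.22, 0], [-0.5, 0, 0, -0.22, 0], [-0.5, 0, 0, -0.22, 0], [-0.5, 0, 0, -0.22, 0], [-0.5, 0, 0, -0.2, 0], [-0.5, 0, 0, -0.14, 0], [-0.5, 0, 0, -0.08, 0], [-0.5, 0, 0, 0, 0], [-0.5, 0, 0, 0, 0]]
  ],
  "force": 15
}}

```text
t: 45.25
eef_pos: [0.4456, 0.1258, 0.0322]
ee_rot: [3.14, 0.001, 0.14]
force: [0.6, -0.3, 0.8]
width: 0.0658
gripper_force: 0.0
```

{"fn": "apply_moves", "kwargs": {
  "commands": [
    [[1, 0, 0, 0, 0], [1, 0, 0, 0, 0], [1, 0, 0, 0, 0], [1, 0, 0, 0, 0], [1, 0, 0, 0, 0], [1, 0, 0, 0, 0], [1, 0, 0, 0.1, 0], [1, 0, 0, 0.2, 0], [1, 0, 0, 0.2, 0], [1, 0, 0, 0, 0], [1, 0, 0, 0, 0]]
  ],
  "force": 15
}}

```text
t: 46.35
eef_pos: [0.4457, 0.1265, 0.1337]
ee_rot: [-3.14, -0.002, 0.14]
force: [-0.3, -0.6, -1.8]
width: 0.0499
gripper_force: 15.0
```

{"fn": "apply_moves", "kwargs": {
  "commands": [
    [[1, 0.0075, 0.158, 0, -0.031], [1, 0.0075, 0.158, 0, -0.031], [1, 0.0075, 0.158, 0, -0.0303], [1, 0, 0, 0, 0], [1, 0, 0, -0.15, 0], [1, 0, 0, -0.12, 0], [1, 0, 0, -0.05, 0], [1, 0, 0, -0.01, 0], [1, 0, 0, -0.01, 0], [1, 0, 0, 0, 0]]
  ],
  "force": 15
}}

```text
t: 47.35
eef_pos: [0.4501, 0.2208, 0.065]
ee_rot: [-3.141, -0.0, -0.149]
force: [0.5, 0.0, -1.4]
width: 0.0499
gripper_force: 15.0
```

Force not yet transferred; lower a little more, release, back off and measure.

{"fn": "apply_moves", "kwargs": {
  "commands": [
    [[1, 0, 0, -0.008, 0], [1, 0, 0, -0.006, 0], [1, 0, 0, 0, 0], [-0.5, 0, 0, 0, 0], [-0.5, 0, 0, 0, 0], [-0.5, 0, 0, 0, 0], [-0.5, 0, 0, 0.2, 0], [-0.5, 0, 0, 0.25, 0], [-0.5, 0, 0, 0.25, 0], [-0.5, -0.05, -0.2, 0.25, 0], [-0.5, 0, -0.2, 0.2, 0], [-0.5, 0, -0.2, 0, 0]]
  ],
  "force": 15
}}

```text
t: 48.55
eef_pos: [0.4442, 0.1151, 0.2809]
ee_rot: [-3.136, -0.007, -0.147]
force: [1.7, -0.7, -1.0]
width: 0.0656
gripper_force: 0.0
```

Run:
```python
from h import *
s=arm.get_state();print(s['eef_pos'],s['ee_rot'],s['force'])
f=grab('wrist');print('at .032');cartons(f);print('at .064');cartons(f,.064)
```

```text
[0.44418285 0.11512239 0.28093909] [-3.13610165 -0.00722448 -0.14720741] [ 1.67256167 -0.70911739 -1.0310424 ]
at .032
yellow [416. 108.] centre [479.4 -68.9] size [15.  71.8] long-axis deg -0.7
yellow [349. 136.] centre [459.3   6.2] size [15.  71.4] long-axis deg 5.9
yellow [154. 177.] centre [445.1 232.3] size [16.3 79.1] long-axis deg -8.7
blue [191.  34.] centre [591.8 162.7] size [33.3 54.8] long-axis deg -49.9
blue [247.  23.] centre [593.6  98.8] size [20.8 52.4] long-axis deg 58.9
blue [120.  48.] centre [586.7 241.7] size [36.8 54.2] long-axis deg -37.0
at .064
yellow [416. 108.] centre [482.  -54.5] size [13.7 65.9] long-axis deg -0.7
yellow [349. 136.] centre [463.5  14.5] size [13.7 65.5] long-axis deg 5.9
yellow [154. 177.] centre [450.5 221.7] size [14.9 72.6] long-axis deg -8.7
blue [191.  34.] centre [591.8 162.7] size [33.3 54.8] long-axis deg -49.9
blue [247.  23.] centre [593.6  98.8] size [20.8 52.4] long-axis deg 58.9
blue [120.  48.] centre [586.7 241.7] size [36.8 54.2] long-axis deg -37.0
```

{"fn": "apply_moves", "kwargs": {
  "commands": [
    [[-0.95, 0.0176, -0.092, -0.04, -0.0457], [-0.95, 0.0176, -0.092, -0.04, -0.0457], [-0.95, 0.0176, -0.092, -0.04, -0.0457], [-0.95, 0.0176, -0.092, -0.04, -0.0457], [-0.95, 0.0176, -0.092, -0.04, -0.0457], [-0.95, 0.0176, -0.092, -0.04, -0.0457], [-0.95, 0.0176, -0.092, -0.04, -0.0457], [-0.95, 0.0176, -0.092, -0.04, -0.0457], [-0.95, 0.0176, -0.092, -0.04, -0.0457], [-0.95, 0.0176, -0.092, -0.04, -0.0457], [-0.95, 0, 0, 0, 0], [-0.95, 0, 0, 0, 0]]
  ],
  "force": 15
}}

```text
t: 49.8
eef_pos: [0.4773, -0.0696, 0.1954]
ee_rot: [3.141, -0.0, -1.584]
force: [0.4, 0.1, 0.6]
width: 0.0858
gripper_force: 0.0
```

Run:
```python
from h import *
s=arm.get_state();print(s['eef_pos'],s['ee_rot'],s['q'].round(2))
f=grab('wrist');cartons(f);f=grab('side');cartons(f)
```

```text
[ 0.47729499 -0.06956739  0.19535677] [ 3.14069794e+00 -2.22668877e-04 -1.58441235e+00] [ 0.26  0.08 -0.48 -0.   -1.01 -0.28]
yellow [249. 181.] centre [479.7 -68.3] size [14.8 71.1] long-axis deg -0.8
yellow [288. 251.] centre [448.7  -1.1] size [ 7.2 47.6] long-axis deg -0.8
blue [105. 158.] centre [610.2 -89.2] size [33.3 53.5] long-axis deg -63.2
yellow [285. 242.] centre [453.8   4.6] size [21.3 77.5] long-axis deg 12.0
yellow [309. 264.] centre [475.3 -70.5] size [20.3 75.9] long-axis deg 4.2
```

{"fn": "apply_moves", "kwargs": {
  "commands": [
    [[-0.95, 0.011, 0.005, -0.2, 0], [-0.95, 0, 0, -0.2, 0], [-0.95, 0, 0, -0.2, 0], [-0.95, 0, 0, -0.12, 0], [-0.95, 0, 0, -0.09, 0], [-0.95, 0, 0, 0, 0], [1, 0, 0, 0, 0], [1, 0, 0, 0, 0], [1, 0, 0, 0, 0], [1, 0, 0, 0, 0], [1, 0, 0, 0, 0], [1, 0, 0, 0, 0]]
  ],
  "force": 15
}}

```text
t: 51.1
eef_pos: [0.4806, -0.0679, 0.035]
ee_rot: [-3.139, 0.001, -1.585]
force: [-1.2, 2.9, 7.2]
width: 0.0698
gripper_force: 15.0
```

{"fn": "apply_moves", "kwargs": {
  "commands": [
    [[1, 0, 0, 0.1, 0], [1, 0, 0, 0.2, 0], [1, 0, 0, 0.22, 0], [1, 0, 0, 0.2, 0], [1, -0.018, 0.18, 0, -0.0223], [1, -0.018, 0.18, 0, -0.0223], [1, -0.018, 0.18, 0, 0], [1, -0.018, 0.18, 0, 0], [1, -0.018, 0.18, 0, 0], [1, -0.018, 0.18, 0, 0], [1, -0.018, 0.18, 0, 0], [1, -0.018, 0.18, 0, 0]]
  ],
  "force": 15
}}

```text
t: 52.3
eef_pos: [0.4503, 0.221, 0.1783]
ee_rot: [-3.141, 0.001, -1.725]
force: [1.6, -0.3, -1.0]
width: 0.0701
gripper_force: 15.0
```

Run:
```python
from h import *
s=arm.get_state();print(s['eef_pos'],s['ee_rot'],s['width'],s['force'])
```

```text
[0.45028205 0.22103565 0.1782711 ] [-3.14122765e+00  8.27788599e-04 -1.72527692e+00] 0.07011814929578766 [ 1.60690822 -0.29676153 -1.04839058]
```

{"fn": "apply_moves", "kwargs": {
  "commands": [
    [[1, 0.001, 0.0035, 0, 0], [1, 0, 0, -0.15, 0], [1, 0, 0, -0.15, 0], [1, 0, 0, -0.07, 0], [1, 0, 0, -0.02, 0], [1, 0, 0, -0.01, 0], [1, 0, 0, 0, 0]]
  ],
  "force": 15
}}

```text
t: 53.0
eef_pos: [0.4508, 0.2199, 0.0987]
ee_rot: [3.141, 0.0, -1.725]
force: [-0.2, 0.3, -0.9]
width: 0.0698
gripper_force: 15.0
```

{"fn": "apply_moves", "kwargs": {
  "commands": [
    [[1, 0, 0.004, -0.005, 0], [1, 0, 0, -0.005, 0], [1, 0, 0, 0, 0], [1, 0, 0, 0, 0]]
  ],
  "force": 15
}}

```text
t: 53.4
eef_pos: [0.4512, 0.2206, 0.098]
ee_rot: [-3.141, -0.0, -1.725]
force: [-7.5, -4.2, 19.6]
width: 0.0702
gripper_force: 15.0
```

{"fn": "apply_moves", "kwargs": {
  "commands": [
    [[1, 0, 0, 0.005, 0], [-0.95, 0, 0, 0, 0], [-0.95, 0, 0, 0, 0], [-0.95, 0, 0, 0, 0], [-0.95, 0, 0, 0.2, 0], [-0.95, 0, 0, 0.25, 0], [-0.95, 0, 0, 0.25, 0.045], [-0.5, 0, -0.1, 0.25, 0.045], [-0.5, 0, -0.1, 0, 0.045], [-0.5, 0, -0.1, 0, 0.045], [-0.5, 0, -0.1, 0, 0.045], [-0.5, 0, -0.1, 0, 0.045]]
  ],
  "force": 15
}}

```text
t: 54.6
eef_pos: [0.4509, 0.1219, 0.2832]
ee_rot: [-3.141, 0.0, -0.871]
force: [0.1, 0.1, 0.8]
width: 0.0658
gripper_force: 0.0
```

{"fn": "apply_moves", "kwargs": {
  "commands": [
    [[-0.5, 0, -0.1, 0, 0.045], [-0.5, 0, -0.1, 0, 0.045], [-0.5, 0, -0.1, 0, 0.045], [-0.5, 0, 0, 0, 0.045], [-0.5, 0, 0, 0, 0.045], [-0.5, 0, 0, 0, 0.045], [-0.5, 0, 0, 0, 0.045], [-0.5, 0, 0, 0, 0], [-0.5, 0, 0, 0, 0]]
  ],
  "force": 15
}}

```text
t: 55.5
eef_pos: [0.4511, 0.0626, 0.2831]
ee_rot: [3.141, 0.0, 0.108]
force: [1.2, 0.5, 0.4]
width: 0.0659
gripper_force: 0.0
```

Run:
```python
from h import *
s=arm.get_state();print(s['eef_pos'],s['ee_rot'],s['force'])
f=grab('wrist');print('at .032');cartons(f);print('at .096');cartons(f,.096)
```

```text
[0.45105748 0.06263905 0.28305858] [3.14149513e+00 1.68632718e-04 1.08328514e-01] [1.1703822  0.49239471 0.35963895]
at .032
yellow [ 90. 155.] centre [438.3 249.2] size [19.6 88. ] long-axis deg -10.4
yellow [303. 159.] centre [460.    6.3] size [14.9 70.5] long-axis deg 6.2
blue [99. 25.] centre [579.4 239.6] size [25.  54.3] long-axis deg -61.9
blue [177.  26.] centre [587.6 159.1] size [23.9 53.7] long-axis deg -58.6
blue [234.  26.] centre [593.6  96.8] size [19.9 51.7] long-axis deg 60.8
blue [316.  26.] centre [603.6  11.5] size [28.3 54.7] long-axis deg 77.7
blue [385.  26.] centre [610.  -60.4] size [18.7 50.9] long-axis deg 55.0
at .096
yellow [ 90. 155.] centre [451.6 219.7] size [16.3 73.5] long-axis deg -10.4
yellow [303. 159.] centre [469.7  17. ] size [12.4 58.9] long-axis deg 6.2
blue [99. 25.] centre [579.4 239.6] size [25.  54.3] long-axis deg -61.9
blue [177.  26.] centre [587.6 159.1] size [23.9 53.7] long-axis deg -58.6
blue [234.  26.] centre [593.6  96.8] size [19.9 51.7] long-axis deg 60.8
blue [316.  26.] centre [603.6  11.5] size [28.3 54.7] long-axis deg 77.7
blue [385.  26.] centre [610.  -60.4] size [18.7 50.9] long-axis deg 55.0
```

{"fn": "apply_moves", "kwargs": {
  "commands": [
    [[-0.5, 0.023, -0.14, 0, 0], [-0.5, 0.022, -0.14, 0, 0], [-0.5, 0, 0, -0.22, 0], [-0.5, 0, 0, -0.22, 0], [-0.5, 0, 0, -0.22, 0], [-0.5, 0, 0, -0.22, 0], [-0.5, 0, 0, -0.2, 0], [-0.5, 0, 0, -0.1, 0], [-0.5, 0, 0, -0.07, 0], [-0.5, 0, 0, 0, 0], [1, 0, 0, 0, 0], [1, 0, 0, 0, 0]]
  ],
  "force": 15
}}

```text
t: 56.75
eef_pos: [0.4608, 0.007, 0.0341]
ee_rot: [-3.141, -0.002, 0.112]
force: [-0.6, 0.2, 0.0]
width: 0.055
gripper_force: 0.0
```

{"fn": "apply_moves", "kwargs": {
  "commands": [
    [[1, 0, 0, 0, 0], [1, 0, 0, 0, 0], [1, 0, 0, 0, 0], [1, 0, 0, 0, 0], [1, 0, 0, 0, 0], [1, 0, 0, 0.15, 0], [1, 0, 0, 0.25, 0], [1, 0, 0, 0.25, 0], [1, 0, 0, 0.25, 0], [1, 0, 0, 0, 0], [1, 0, 0, 0, 0]]
  ],
  "force": 15
}}

```text
t: 57.85
eef_pos: [0.4602, 0.0069, 0.2145]
ee_rot: [-3.14, -0.003, 0.112]
force: [-0.4, 0.0, -2.3]
width: 0.0499
gripper_force: 15.0
```

{"fn": "apply_moves", "kwargs": {
  "commands": [
    [[1, -0.0094, 0.214, 0, -0.017], [1, -0.0094, 0.214, 0, -0.017], [1, -0.0094, 0.214, 0, -0.017], [1, -0.0094, 0.214, 0, -0.017], [1, -0.0094, 0.214, 0, -0.017], [1, 0, 0, 0, 0], [1, 0, 0, -0.2, 0], [1, 0, 0, -0.15, 0], [1, 0, 0, -0.05, 0], [1, 0, 0, 0, 0], [1, 0, 0, 0, 0]]
  ],
  "force": 15
}}

```text
t: 58.95
eef_pos: [0.4508, 0.2204, 0.1331]
ee_rot: [3.141, 0.0, -0.155]
force: [0.5, -0.3, -0.4]
width: 0.0499
gripper_force: 15.0
```

{"fn": "apply_moves", "kwargs": {
  "commands": [
    [[1, 0, 0.002, -0.007, 0], [1, 0, 0, -0.005, 0], [1, 0, 0, 0, 0], [1, 0, 0, 0, 0]]
  ],
  "force": 15
}}

```text
t: 59.35
eef_pos: [0.4507, 0.2211, 0.131]
ee_rot: [-3.141, -0.0, -0.155]
force: [0.6, -0.3, -2.1]
width: 0.0498
gripper_force: 15.0
```

{"fn": "apply_moves", "kwargs": {
  "commands": [
    [[1, 0, 0, -0.005, 0], [1, 0, 0, 0, 0], [-0.5, 0, 0, 0, 0], [-0.5, 0, 0, 0, 0], [-0.5, 0, 0, 0, 0], [-0.5, 0, 0, 0.15, 0], [-0.5, 0, 0, 0.25, 0], [-0.5, 0, 0, 0.25, 0], [-0.5, 0, 0, 0.2, 0], [-0.5, 0, 0, 0, 0]]
  ],
  "force": 15
}}

```text
t: 60.35
eef_pos: [0.4529, 0.2225, 0.3063]
ee_rot: [-3.134, -0.007, -0.154]
force: [0.7, -0.0, -0.2]
width: 0.0657
gripper_force: 0.0
```

Run:
```python
from h import *
s=arm.get_state();print(s['eef_pos'],s['ee_rot'],s['force'])
f=grab('wrist');cartons(f,.128)
# side view: vertical silhouette edges of the stack per layer
f=grab('side');im=f['image'];hsv=cv2.cvtColor(im,cv2.COLOR_BGR2HSV)
cv2.imwrite('pics/fin.png',im)
a=-.152;R=np.array([[np.cos(a),-np.sin(a)],[np.sin(a),np.cos(a)]])
for k in range(4):
    z=.016+.032*k
    q=np.array([[-.035,-.025],[.035,-.025],[-.035,.025]])@R.T+[.4505,.2215]
    p=proj(f,np.c_[q,0*q[:,0]+z]);y0=p.mean(0)[1]
    L=p[:,0].min();Rr=p[:,0].max();ry=int(round(p[0,1])) # row through near corner at mid-height
    m=cv2.inRange(hsv,(100,110,30),(128,255,255)) if k==0 else cv2.inRange(hsv,(8,60,40),(34,255,255))
    for nm,c in(('L',p[2]),('R',p[1])):
        x,y=c.round().astype(int);row=m[y-2:y+3,x-12:x+13].mean(0)>127
        print(k,nm,'pred',c.round(1),''.join('#' if v else '.' for v in row))
```

```text
[0.45292284 0.22248129 0.30630822] [-3.13383277 -0.00742758 -0.15395274] [ 0.71111167 -0.00154968 -0.16836288]
yellow [256. 177.] centre [452.2 221. ] size [14.7 80. ] long-axis deg -9.4
yellow [471. 316.] centre [271.9  23.8] size [13.1 47.8] long-axis deg 81.4
0 L pred [238.9 188.4] .........................
0 R pred [268.5 197.1] .........................
1 L pred [238.6 178.2] ............##########...
1 R pred [268.8 186.7] ....#######..............
2 L pred [238.4 167.6] .............########....
2 R pred [269.1 175.9] .....#######.............
3 L pred [238.1 156.7] ...........##############
3 R pred [269.4 164.7] ...########..............
```

{"fn": "apply_moves", "kwargs": {
  "commands": [
    [[-0.5, 0, 0, 0.25, 0], [-0.5, 0, 0, 0.22, 0], [-0.5, -0.08, 0.21, 0, 0], [-0.5, -0.08, 0.21, 0, 0], [-0.5, -0.08, 0.21, 0, 0], [-0.5, -0.08, 0.21, 0, 0], [-0.5, -0.08, 0.21, 0, 0], [-0.5, -0.08, 0.21, 0, 0], [-0.5, -0.08, 0.21, 0, 0], [-0.5, -0.08, 0.21, 0, 0], [-0.5, -0.08, 0.21, 0, 0], [-0.5, 0, 0, 0, 0]]
  ]
}}

```text
t: 61.65
eef_pos: [0.304, 0.6029, 0.3885]
ee_rot: [3.135, 0.001, -0.151]
force: [0.4, 0.5, -2.0]
width: 0.0656
gripper_force: 0.0
```

Run:
```python
from h import *
f=grab('top');im=f['image'];hsv=cv2.cvtColor(im,cv2.COLOR_BGR2HSV)
cartons(f,.128)
for i,r in enumerate(RING):
    u=proj(f,[*r,.126])[0];x,y=u.round().astype(int);w=18
    g=cv2.resize(cv2.cvtColor(im[y-w:y+w,x-w:x+w],cv2.COLOR_BGR2GRAY),None,fx=6,fy=6,interpolation=cv2.INTER_CUBIC)
    c=cv2.HoughCircles(g,cv2.HOUGH_GRADIENT,1.5,200,param1=60,param2=15,minRadius=30,maxRadius=45)
    if c is not None:
        c=c[0,0];p=(c[:2]+.5)/6-.5+[x-w,y-w];print(i+1,((ray(f,p,.126)[0,:2]-r)*1000).round(1),c[2]/6)
for i in range(1,6): foot2(i)
f=grab('side');hsv=cv2.cvtColor(f['image'],cv2.COLOR_BGR2HSV);print(hsv[190:196:5,236:274:3].tolist())
for y in range(176,204,2): print(y,''.join('b' if (90<h<130 and s>90) else 'y' if (6<h<36 and s>50) else '.' for h,s,v in hsv[y,228:285]))
```

```text
yellow [210. 183.] centre [446.1 220.4] size [16.9 71.8] long-axis deg -8.9
yellow [178. 289.] centre [204.  285.3] size [13.8 65.6] long-axis deg -15.3
1 [-1.2 -4.5] 7.0750003
2 [-24.5  -0.5] 5.975
3 [-1.1 -3.1] 6.7999997
4 [-2.  -1.9] 6.225
5 [-0.4 -1.8] 5.975
foot 1 [0.7 3.8] yaw -0.23 rms mm 0.3 14
foot 2 [3.3 6.5] yaw 0.35 rms mm 0.5 45
foot 3 [0.2 3.3] yaw 0.06 rms mm 1.0 39
foot 4 [0.9 5.6] yaw 0.11 rms mm 0.6 34
foot 5 [2.1 5.4] yaw -0.12 rms mm 1.5 28
[[[38, 26, 176], [20, 8, 96], [16, 93, 104], [15, 93, 104], [16, 76, 108], [18, 21, 123], [17, 18, 125], [18, 21, 124], [15, 40, 116], [16, 93, 99], [16, 88, 99], [37, 25, 176], [35, 25, 175]], [[37, 21, 107], [106, 47, 82], [110, 81, 79], [110, 82, 75], [111, 75, 78], [110, 75, 78], [111, 63, 81], [110, 65, 82], [110, 63, 81], [111, 74, 79], [108, 75, 78], [39, 24, 179], [38, 23, 178]]]
176 ...........yyyyyyyyyy............yyyyyyyy................
178 ...........yyyyyyyyyy............yyyyyyyy................
180 ...........yyyyyyyyyy............yyyyyyyy................
182 ...........yyyyyyyyyyyyyyyyyyyyyyyyyyyyyy................
184 ...........yyyyyyyyyyyyyyyyyyyyyyyyyyyyyy................
186 ............yyyyyyyyyy.y.........yyyyyyy.................
188 ............yyyyyyyyy............yyyyyyy.................
190 ............yyyyyyyyy............yyyyyyy.................
192 .............yyyyyyyyyyyyyyyyyyyyyyyyyy..................
194 ..............yy.........................................
196 .........................................................
198 .........................................................
200 .........................................................
202 .........................................................
```

Run:
```python
from h import *
f=grab('side');hsv=cv2.cvtColor(f['image'],cv2.COLOR_BGR2HSV)
for y in range(148,206,2): print(y,''.join('b' if (95<h<125 and s>38) else 'y' if (6<h<34 and s>32 and v<160) or (h<36 and s>90) else '.' for h,s,v in hsv[y,228:285]))
s=arm.get_state();print(s['t'],s['eef_pos'])
```

```text
148 ..............................yyy...yyyyy..........yyy...
150 ....................................yyyyyyyyyyyyyyyyy....
152 ..........yyyyyyyyyyyyyyyyyyyyyyyyyyyyyyyyyyyyyyyyyyy....
154 .........yyyyyyyyyyyyyyyyyyyyyyyyyyyyyyyyyyyyyyyyyyy.....
156 .........yyyyyyyyyyyyyyyyyyyyyyyyyyyyyy..................
158 .........yyyyyyyyyyyyyyyyyyyyyyyyyyyyyy..................
160 .........yyyyyyyyyyyyyyyyyyyyyyyyyyyyyyyy................
162 ..........yyyyyyyyyyyyyyyyyyyyyyyyyyyyyyy................
164 ..........yyyyyyyyyyyyyy.......yyyyyyyyyy................
166 ..........yyyyyyyyyy...........yyyyyyyyyy................
168 ...........yyyyyyyyy...........yyyyyyyyyy................
170 ..........yyyyyyyyyy.yyyyyyyyyyyyyyyyyyy.................
172 ...........yyyyyyyyyyyyyyyyyyyyyyyyyyyyyyy...............
174 ..........yyyyyyyyyyyyyyyyyyyyyyyyyyyyyyyy...............
176 ...........yyyyyyyyyyy...........yyyyyyyyy...............
178 ..........yyyyyyyyyyyy...........yyyyyyyyy..........bb...
180 ...........yyyyyyyyyyy...........yyyyyyyyy............b..
182 ...........yyyyyyyyyyyyyyyyyyyyyyyyyyyyyy...............b
184 ...........yyyyyyyyyyyyyyyyyyyyyyyyyyyyyy................
186 ............yyyyyyyyyyyyyyy.....yyyyyyyyy................
188 ............yyyyyyyyy...........yyyyyyyyy................
190 ............yyyyyyyyyy..........yyyyyyyyy................
192 ...........b.yyyyyyyyyyyyyyyyyyyyyyyyyy..................
194 ...........b..yyy....bbbbbbbbbbbbbbbbbbb.................
196 ...........bbbbbbbbbbbbb.........bbbbbbb.................
198 ............bbbbbbbb.............bbbbbbb.................
200 ............bbbbbbbb.............bbbbbb..................
202 .............bbbbbbb......bbbbbbbbbbbbb..................
204 ..............bbb.b......................................
62.05 [0.3072018  0.59821535 0.39435974]
```

```bash
python3 -c "
from station import arm
print(arm.job_done())"
```

```text
the job is handed in; nothing more can be done
None
```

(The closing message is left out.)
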